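Load the wire tensioner and set its brake screw

ROBOT

A 6-joint arm with a two-finger parallel gripper is mounted at the origin on a cart in front of the work surface, level with it; the furniture and walls round the work are solid. World frame = base frame: x ahead of the robot, y to its left, z up, the work surface at z = 0. Lengths are in mm, angles in degrees, forces in N, time in s.
With the tool pointing down it reaches from about 300 to 850 mm from the base axis. Payload 4.2 kg.
Tool frame: the origin (TCP) lies at the very end of the fingers, on their centre line; the grasp point (between the pads) lies 19 mm behind it; z points along the fingers, y is the line along which they close (so a half turn about z gives the same grasp; the last joint's range is limited). The gripper opens to 91 mm and grips with 3 to 60 N. Pads are 32 mm wide; open, the fingers measure 118 mm over their backs; the gripper's body (76 mm by 178 mm) begins 60 mm behind the grasp point.
Start: joints at [-70.302, 18.312, 89.639, -0, 72.044, -1.146], TCP at [204.606, -537.384, 192.576] pointing down, gripper open.
Joint ranges: [-177.97, 177.97], [-48.28, 115.42], [12.27, 149.76], [-77.06, 257.06], [2.81, 150.46], [-146.56, 146.56]. Speed limits (degrees/s): [147.25, 147.25, 180, 180, 180, 180].

INTERFACE

Orientations are given as [roll, pitch, yaw] about the fixed x, y, z axes, in that order (R = Rz(yaw) Ry(pitch) Rx(roll)).
In Python, from workcell import env, eyes gives the robot as it stands.
- The arm moves only by the tool send_rows, never from a script. Its argument "targets" is text: rows parted by semicolons, each of 7 numbers parted by spaces: the shift along the tool's x, y, z in m, then the turn, a rotation vector about the tool's x, y, z in degrees, then the opening in per cent of the stroke, from 0 (shut) to 100 (fully open). A call has 1 to 12 rows; each row is the pose to reach, as a shift and turn from the pose commanded when the call began, along the tool's axes at that moment; what a row does not reach only later rows make up. A row lasts 1/12 s, in which the tool goes at most 41.7 mm and 7.16 degrees, less where a joint would pass 70% of its speed; a pose out of reach is approached as far as the arm can. A call with a gripper value outside its range is refused whole. The fingers move at their own pace and stop on an object; "grip_force" is the grip in N (left out, the last holds). Time passes only in rows, so rows that repeat a pose let the fingers close. It gives the time, the measured TCP pose, the force, the opening and the grip force at its end, in the units of the state.
- env.state(): the state, without advancing time (a new reading comes with each control period).
- eyes.grab_frame(name): name is "scene" or "side" or "wrist"; returns a dict with "image" (480x640x3 uint8, blue, green, red), "fovy" (degrees; the focal length in pixels is half the picture's height over the tangent of half this angle, whatever the lens; pixels are square), "cx", "cy" (the principal point, pixels), "eye" and "attitude" of the camera in the world. Camera axes: x right, y up, looking along -z (the intrinsics and any distortion apply to the point x, -y, -z); pixel columns grow to the right and rows downward; lengths in mm; the calibration is good to about 2 mm. A picture is of the moment at which its call begins. There is no depth.
- env.job_done(): hands the job in; it is judged then, once.
The state is a dict: "time_s": time; "qpos": joint angles; "qvel": joint speeds; "effort": joint torques, N m; "ee_pos": TCP position; "ee_rot": TCP orientation; "force": force on the tool from outside, world axes, zero at the start; "torque": the same for the moment, N m; "gripper_width": finger opening in mm; "gripper_force": force on a finger pad.
Only numpy, scipy, OpenCV 4.12 (cv2) and the standard library are available. Lean on these libraries where they do the work, as an engineer would, in place of code of your own. Each camera call takes 0.05 s, during which the arm holds its last target. There are 200 camera calls.

TASK

Set up the wire tensioner: hang the wider of the two weights by its handle on the hook of the brake lever and let go of it, leaving the narrower weight standing where it is. Then turn the winged thumbscrew clockwise until it seats, back it off a quarter turn, and finish while still holding the thumbscrew there.

Things in the scene. Friction and masses are not known exactly. Their poses are not given: they have to be found in the camera images.
- tensioner: Wire tensioner, fixed to the table: grey base plate 160 x 260 x 12 mm. Origin on the table, 10 mm in front of the plate's middle; x points away from the robot at yaw 0, z up. At local (60, -80) mm a post with fork, 190 high; the brake lever reaches from it towards -x. At (-20, 80) an aluminium block 44 x 44 x 50 with the thumbscrew upright on top. At (60, 40) a guide post 73 high.
- brake_lever (a joint): Brake lever hinged in the fork, rad: 0 = level and unloaded (held up by a spring of 4 N m/rad), positive = its hook end pulled down; stop at 0.13. The hanging wide weight pulls it to about 0.06 to 0.08 (the hook sinks 6 to 8 mm).
- hook_seat (a point): Point on top of the lever's round bar (8 mm thick, along the point's x) where the handle hangs, 182 mm above the table, 94 mm from the lever's hinge; moves with the lever. The bar runs on 24 mm towards -x to its free end, which turns up: tip 11 mm above the bar's top. 17 mm behind the seat, towards +x, is a collar 18 mm across. At the lever's 0 its axes are the tensioner's.
- wide_weight: The wider of two loose aluminium weights, 0.3 kg: cylinder 62 mm across, 40 high, on top an upright handle frame 42 wide (y), 10 thick (x): a window 30 wide (y), z 40 to 80 mm, a crossbar z 80 to 90, and a black grip block 12 thick (x), 30 wide (y), z 90 to 126. The hook bar goes through the window along the weight's x, either way round. Origin: centre of the underside, z up.
- wide_weight_grip (a point): Middle of the wide weight's black grip block, 112 mm above its underside and 32 mm above the window's top edge; pinch the block here from above across its 12 mm thickness (the point's x).
- wide_weight_eye (a point): Middle of the underside of the wide weight's crossbar (top edge of the window), 80 mm above the underside; it comes to rest on the hook bar.
- narrow_weight: The narrower weight, about 0.15 kg: a cylinder 42 mm across and 40 mm high with the same handle, 126 mm high in all. Origin: centre of the underside. It stays where it stands.
- thumbscrew (a joint): Winged thumbscrew, rad: 0 = seated (hard stop), growing as it is turned anticlockwise seen from above (backed off), up to 4.5; a quarter turn is 1.571. Friction 0.06 N m; it stays where it is left and does not move up or down.
- thumbscrew_grip (a point): Centre of the screw's wings, on its vertical axis, 81 mm above the table: a steel bar 38 mm long (point's x), 9 thick (y), 26 high (z 68 to 94 mm), on a collar 18 across. Pinch it from above across the 9 mm. Block top at z = 50 mm, bush under the collar to z = 56. The point turns with the screw; at joint value 0 its x is the tensioner's x.
Mind the look-alikes: they are no part of the job. What is shaped like the wide_weight but pink or purple is not meant. Leave any blue or orange look-alike of the narrow_weight alone.

How it is judged:
By the outcome, as a careful person would: the job done as asked, in the order asked, and still so for the second after the job is handed in, while the arm keeps its last pose, push and grip.
It also fails if it takes over 64 s, if anything falls off the work surface, if the arm or the gripper's body presses on something with over 40 N, if the wrist force passes 120 N, or if a joint passes its speed limit or range.

## Working session

There is one attempt and no reset: what is moved stays moved. The work goes in short steps, Python scripts to look and compute and a tool call to move; the robot and the scene stay as the last step left them, time stands still between calls to the robot, and variables do not carry over. Pictures are saved under pics/ and viewed, at most 10 in all, crops included, and the job is handed in when it is done.

Besides the shell and the picture viewer there is one more tool, called as name(argument=value, ...) on one line, values as JSON. send_rows: Moves the arm, as the interface text tells. Its arguments: {"type":"object","properties":{"targets":{"type":"string"},"grip_force":{"type":"number"}},"required":["targets"]}

```bash
mkdir -p pics; cat > h.py <<'E'
import numpy as np,cv2
from workcell import env,eyes
def save(n,fn):
    f=eyes.grab_frame(n); cv2.imwrite(fn,f["image"]); return f
E
python3 - <<'E'
from h import *
import pickle
d={}
for n in ("scene","side","wrist"):
    f=save(n,f"pics/{n}0.png"); d[n]=f; print(n,{k:v for k,v in f.items() if k!="image"})
pickle.dump(d,open("f0.pkl","wb")); print(env.state())
E
```

```text
scene {'fovy': 43.001192679026055, 'cx': 315.89665875822385, 'cy': 241.64932534297736, 'eye': array([-364.45295952,  894.8766437 ,  758.88438513]), 'attitude': array([  64.23716528,    0.48181359, -137.69534649])}
side {'fovy': 43.42929997149171, 'cx': 326.09744829676356, 'cy': 238.61739759053086, 'eye': array([ -62.55858402, 1026.57616358,  783.66422845]), 'attitude': array([  61.74641186,    0.16557916, -152.96063805])}
wrist {'fovy': 70.158971549543, 'cx': 319.9899634410013, 'cy': 245.20158763861937, 'eye': array([ 281.59538039, -507.67653265,  383.75420205]), 'attitude': array([-1.66598830e+01,  6.73649799e-02, -6.91278649e+01])}
{'time_s': 0.15, 'qpos': array([-7.02997718e+01,  1.83426059e+01,  8.96902273e+01, -1.94876054e-03,
        7.20445789e+01, -1.14676000e+00]), 'qvel': array([ 0.08619211, -0.10389559, -0.15751259,  0.00931663, -0.03400224,
        0.00293224]), 'effort': array([-1.49328093e-05, -4.12773514e+01, -2.32154238e+01,  7.26580177e-02,
        4.32978454e-02, -8.38152869e-05]), 'ee_pos': array([ 204.46988374, -536.97473629,  191.92050157]), 'ee_rot': array([-1.79922566e+02,  3.03387190e-04,  2.08475905e+01]), 'force': array([ 0.7363832 , -0.65466643, -0.52280716]), 'torque': array([-0.0200859 ,  0.01344092,  0.01529378]), 'gripper_force': 0.0, 'gripper_width': 90.97416257869679}
```

View pics/scene0.png

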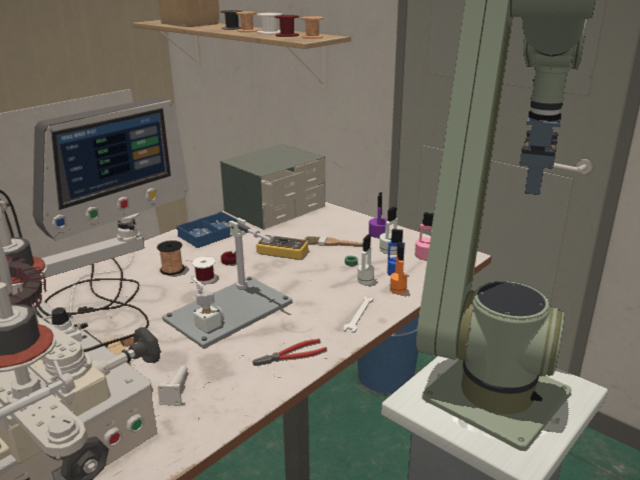

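View pics/side0.png

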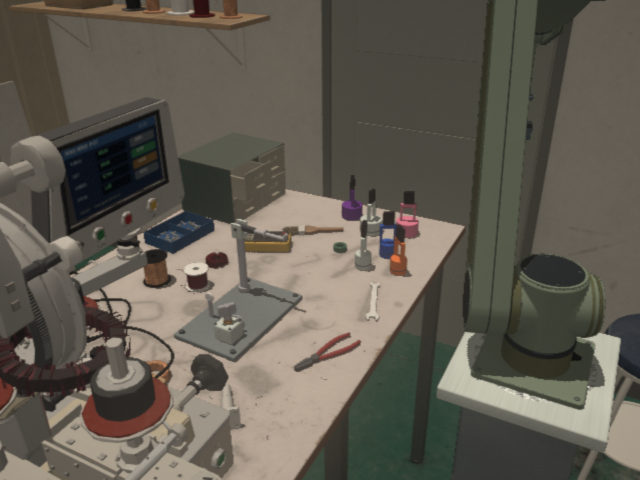

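Metal candidates: side (371,215) and (363,250). Look-alikes are purple (352,205), pink (407,220), blue (387,240) and orange (398,257). I'll confirm in an enlarged crop.

```bash
python3 - <<'E'
from h import *
import pickle
d=pickle.load(open("f0.pkl","rb"))
s=d["side"]["image"];c=d["scene"]["image"]
R=lambda im,x,y,w,h:cv2.resize(im[y:y+h,x:x+w],(400,300),interpolation=cv2.INTER_CUBIC)
a=np.vstack([np.hstack([R(s,330,175,120,90),R(c,335,190,120,90)]),np.hstack([R(s,170,210,160,120+0),R(c,160,215,160,120)])])
cv2.imwrite("pics/crop1.png",a)
E
```

```text
(no output)
```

View pics/crop1.png

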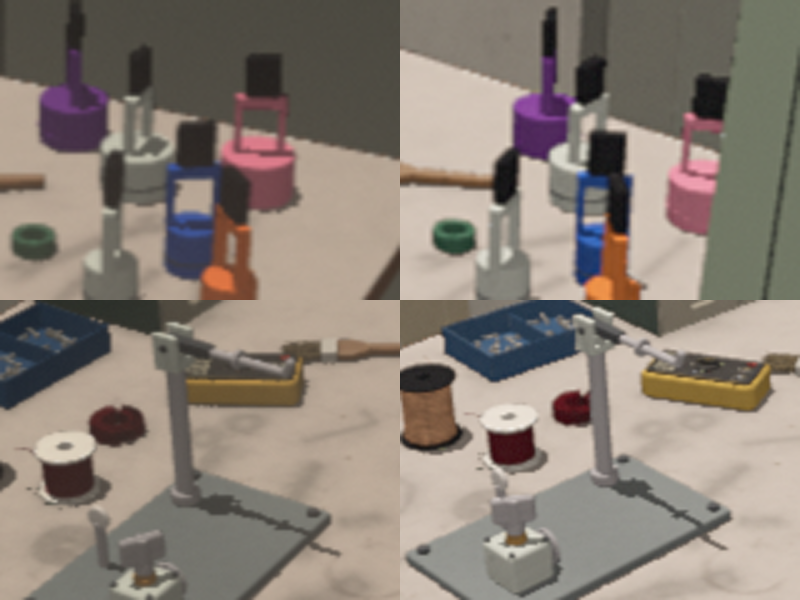

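View pics/wrist0.png

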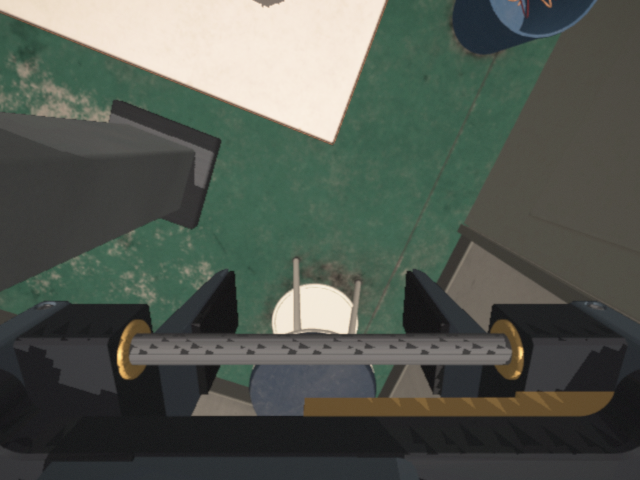

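```bash
cat >> h.py <<'E'
from scipy.spatial.transform import Rotation as Ro
from scipy.optimize import least_squares
def cam(f):
    R=Ro.from_euler('xyz',f["attitude"],degrees=True).as_matrix()
    return R,np.array(f["eye"]),240/np.tan(np.radians(f["fovy"]/2)),f["cx"],f["cy"]
def proj(f,P):
    R,e,F,cx,cy=cam(f); q=(np.atleast_2d(P)-e)@R
    return np.c_[cx+F*q[:,0]/-q[:,2], cy+F*q[:,1]/q[:,2]]
def onz(f,u,v,z):
    R,e,F,cx,cy=cam(f); d=R@np.array([(u-cx)/F,-(v-cy)/F,-1]); return e+d*(z-e[2])/d[2]
def tri(obs):
    A=0;b=0
    for f,(u,v) in obs:
        R,e,F,cx,cy=cam(f); d=R@np.array([(u-cx)/F,-(v-cy)/F,-1]); d/=np.linalg.norm(d)
        M=np.eye(3)-np.outer(d,d); A=A+M; b=b+M@e
    return np.linalg.solve(A,b)
E
python3 - <<'E'
from h import *
import pickle
d=pickle.load(open("f0.pkl","rb")); s,c=d["side"],d["scene"]
print("wide grip",tri([(s,(372.3,197.5)),(c,(392.3,213.4))]),onz(s,372.3,197.5,112),onz(c,392.3,213.4,112))
# frame-window bottoms / block top corners
print("hook tip",tri([(s,(287.2,237.6)),(c,(274,237.8))]))
print("screw",tri([(s,(226.4,309.2)),(c,(205.2,299.8))]),onz(s,226.4,309.2,81),onz(c,205.2,299.8,81))
loc=[(-70,130,12),(-70,-130,12),(90,-130,12),(90,130,12)]
obs=[(c,(207,338),'x'),(c,(164,318.2),'x'),(c,(292,300.2),'x'),(s,(301,292),'x'),(c,(250,279),'x')]
for f,p,_ in obs: print("corner",onz(f,*p,12)[:2])
E
```

```text
wide grip [ 506.32973651 -359.82570546  109.28068777] [ 502.55902548 -350.31933467  112.        ] [ 504.94932428 -358.31201844  112.        ]
hook tip [522.46010025  64.74588764 183.87493354]
screw [576.6487729  223.24045723  78.69021069] [576.68879407 222.46301413  81.        ] [570.44473176 228.62942492  81.        ]
corner [538.32280394 256.85123636]
corner [671.92807667 272.42883615]
corner [510.70889914  26.14142614]
corner [525.19353561   8.14112831]
corner [660.96926737  22.95088177]
```

send_rows(targets="0.03 -0.007 -0.03 0 0 0 100;0.06 -0.014 -0.06 0 0 0 100;0.09 -0.02 -0.09 0 0 0 100;0.12 -0.027 -0.108 0 0 0 100;0.15 -0.034 -0.108 0 0 0 100;0.18 -0.04 -0.108 0 0 0 100;0.21 -0.047 -0.108 0 0 0 100;0.24 -0.054 -0.108 0 0 0 100;0.265 -0.06 -0.108 0 0 0 100;0.269 -0.06 -0.108 0 0 0 100;0.269 -0.06 -0.108 0 0 0 100;0.269 -0.06 -0.108 0 0 0 100")

```text
time_s: 1.15
ee_pos: [434.2, -385.8, 300.2]
ee_rot: [-180.0, 0.1, 20.9]
force: [-0.2, 0.0, 0.5]
gripper_width: 91.4
gripper_force: 0.0
```

```bash
python3 - <<'E'
from h import *
import pickle
f=save("wrist","pics/wrist1.png"); pickle.dump(f,open("f1.pkl","wb"))
print(env.state()["ee_pos"],f["eye"],f["attitude"])
E
```

```text
[ 433.77255451 -386.11810162  300.35491358] [ 511.43432569 -356.23319877  492.06759297] [-1.67284383e+01 -4.56577732e-03 -6.91105953e+01]
```

View pics/wrist1.png

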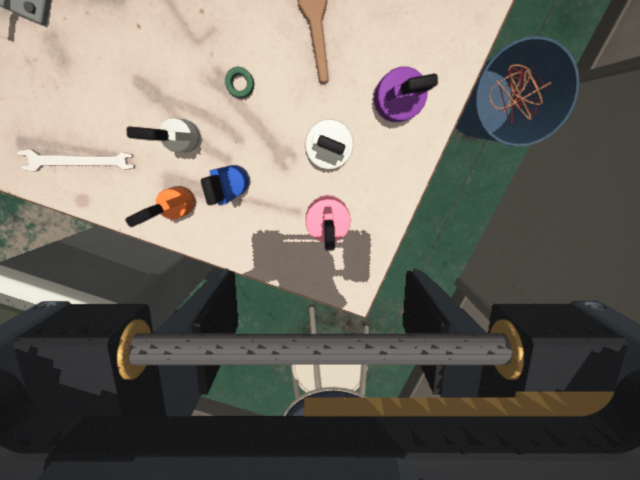

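The wrist view shows the wide metal weight at (330,145), with its block's long axis tilted about 20° in the image. Pink is at (328,220), purple at (402,95), blue at (230,183), and the narrow metal weight at (178,135). I'll confirm in a crop.

```bash
python3 - <<'E'
from h import *
import pickle
f=pickle.load(open("f1.pkl","rb")); im=f["image"]
cv2.imwrite("pics/crop2.png",cv2.resize(im[110:180,290:370],(800,700),interpolation=cv2.INTER_CUBIC)[:600])
m=(im[110:180,290:370].max(2)<60).astype(np.uint8)
n,l,st,ce=cv2.connectedComponentsWithStats(m)
for i in range(1,n):
    if st[i,4]>60:
        ys,xs=np.where(l==i); r=cv2.minAreaRect(np.c_[xs,ys].astype(np.float32)); print(st[i],ce[i]+[290,110],r)
        bp=cv2.boxPoints(r)+[290,110]
        print(bp, [onz(f,*p,126)[:2] for p in bp])
print(onz(f,330,145,40))
E
```

```text
[ 28  26  26  18 220] [331.03636364 145.54545455] ((40.62721633911133, 34.90532684326172), (25.999773025512695, 10.117066383361816), 22.380136489868164)
[[316.68046951 144.63313675]
 [320.53254318 135.27810669]
 [344.57396317 145.17751694]
 [340.7218895  154.532547  ]] [array([ 508.25986566, -353.83580593]), array([ 518.22148208, -354.26641047]), array([ 517.98276473, -380.81750847]), array([ 507.93895185, -380.58572328])]
[ 513.12503302 -369.2273379    40.        ]
```

View pics/crop2.png

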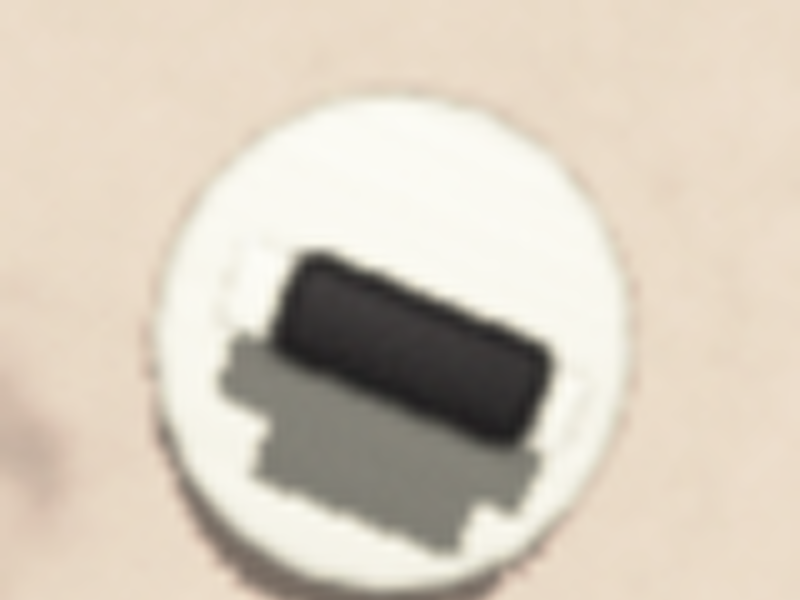

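Wide weight confirmed: block centre at (513,-367), its long axis along world y, and a metal cylinder of the right size. Moving above it with yaw 90.

send_rows(targets="0.015 0.002 0 0 0 -7 80;0.03 0.004 0 0 0 -14 60;0.045 0.006 0 0 0 -21 50;0.06 0.008 0 0 0 -28 50;0.075 0.01 0.01 0 0 -35 50;0.08 0.011 0.03 0 0 -42 50;0.08 0.011 0.06 0 0 -49 50;0.08 0.011 0.09 0 0 -56 50;0.08 0.011 0.11 0 0 -63 50;0.08 0.011 0.12 0 0 -69.8 50;0.08 0.011 0.12 0 0 -69.8 50;0.08 0.011 0.12 0 0 -69.8 50")

```text
time_s: 2.2
ee_pos: [512.4, -368.4, 180.5]
ee_rot: [-180.0, -0.0, 90.4]
force: [-0.3, -0.8, -0.1]
gripper_width: 45.5
gripper_force: 0.0
```

```bash
python3 - <<'E'
from h import *
s=env.state(); print(s["ee_pos"],s["ee_rot"],s["qpos"],s["gripper_width"])
f=eyes.grab_frame("wrist"); im=f["image"]
print(proj(f,[[513,-367,126],s["ee_pos"]]))
cv2.imwrite("pics/w3.png",im)
E
```

```text
[ 512.3709806  -368.35382148  180.46527824] [-1.79958943e+02 -1.03545659e-02  9.03745887e+01] [-3.67479817e+01  2.38265701e+01  8.28980760e+01 -1.72487988e-02
  7.33143404e+01 -3.71176160e+01] 45.49448397431197
[[319.50150372 253.72090761]
 [318.27095946 283.72358815]]
```

View pics/w3.png

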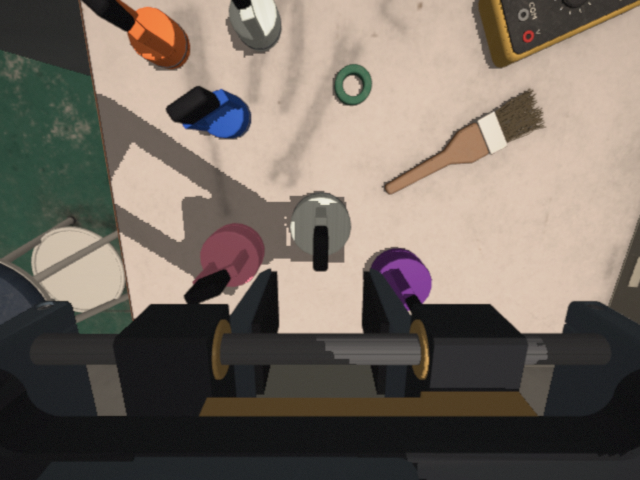

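send_rows(targets="0 0 0.02 0 0 0 50;0 0 0.04 0 0 0 50;0 0 0.055 0 0 0 50;0 0 0.068 0 0 0 50;0 0 0.077 0 0 0 50;0 0 0.082 0 0 0 50;0 0 0.082 0 0 0 50;0 0 0.082 0 0 0 30;0 0 0.082 0 0 0 15;0 0 0.082 0 0 0 0;0 0 0.082 0 0 0 0;0 0 0.082 0 0 0 0", grip_force=35)

```text
time_s: 3.25
ee_pos: [513.6, -367.6, 99.1]
ee_rot: [180.0, 0.0, 90.6]
force: [0.9, 0.2, 0.0]
gripper_width: 15.2
gripper_force: 0.0
```

send_rows(targets="0 0 0 0 0 0 0;0 0 0 0 0 0 0;0 0 -0.01 0 0 0 0;0 0 -0.03 0 0 0 0;0 0 -0.06 0 0 0 0;0 0 -0.09 0 0 0 0;0 0 -0.12 0 0 0 0;0 0 -0.15 0 0 0 0;0 0 -0.18 0 0 0 0;0 0 -0.20 0 0 0 0;0 0 -0.20 0 0 0 0;0 0 -0.20 0 0 0 0")

```text
time_s: 4.25
ee_pos: [513.4, -367.3, 298.9]
ee_rot: [179.9, 0.0, 90.6]
force: [-0.3, -0.9, -4.0]
gripper_width: 11.6
gripper_force: 35.0
```

send_rows(targets="0.015 0.002 -0.01 0 0 0 0;0.045 0.005 -0.03 0 0 0 0;0.08 0.01 -0.05 0 0 0 0;0.12 0.015 -0.07 0 0 0 0;0.16 0.02 -0.08 0 0 0 0;0.2 0.025 -0.08 0 0 0 0;0.24 0.03 -0.08 0 0 0 0;0.28 0.035 -0.08 0 0 0 0;0.32 0.037 -0.08 0 0 0 0;0.35 0.037 -0.08 0 0 0 0;0.363 0.037 -0.08 0 0 0 0;0.367 0.037 -0.08 0 0 0 0")

```text
time_s: 5.25
ee_pos: [545.1, 3.0, 376.8]
ee_rot: [-179.8, -0.1, 90.9]
force: [0.9, -1.0, -3.1]
gripper_width: 11.5
gripper_force: 35.0
```

send_rows(targets="0 0 0 0 0 0 0;0 0 0 0 0 0 0;0 0 0 0 0 0 0;0 0 0 0 0 0 0")

```text
time_s: 5.58
ee_pos: [546.2, -1.4, 378.3]
ee_rot: [-180.0, 0.0, 90.5]
force: [0.8, -0.2, -3.0]
gripper_width: 11.2
gripper_force: 35.0
```

```bash
python3 - <<'E'
from h import *
import pickle
s=env.state(); print(s["ee_pos"],s["ee_rot"])
f=save("wrist","pics/w4.png"); pickle.dump(f,open("f4.pkl","wb"))
E
```

```text
[546.16310379  -1.39156033 378.29849493] [-1.79972273e+02  2.72961036e-02  9.05230127e+01]
```

View pics/w4.png

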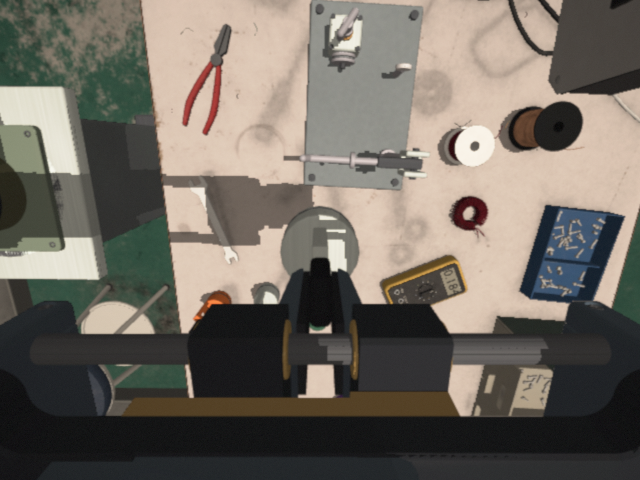

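```bash
python3 - <<'E'
from h import *
import pickle
im=pickle.load(open("f4.pkl","rb"))["image"]
R=lambda a:cv2.resize(a,None,fx=5,fy=5,interpolation=cv2.INTER_CUBIC)
cv2.imwrite("pics/crop4.png",np.vstack([R(im[0:65,280:440]),R(im[140:195,280:440])]))
E
```

```text
(no output)
```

View pics/crop4.png

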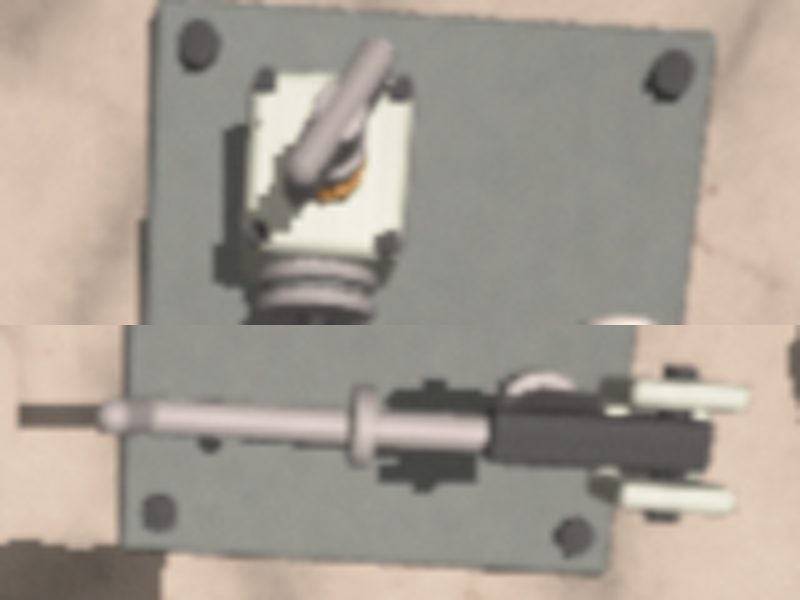

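```bash
python3 - <<'E'
from h import *
import pickle
f=pickle.load(open("f4.pkl","rb"))
P=lambda X,Y:(280+X/5-.4,Y/5-.4 if Y<325 else 140+(Y-325)/5-.4)
loc=np.array([(-70,130,12),(90,130,12),(-70,-130,12),(90,-130,12),(60-94-24+4,-80,191),(60-94+17,-80,187)])
px=np.array([P(158,2),P(713,33),P(124,548),P(607,574),P(112,415),P(363,427)])
def W(q,l): return np.c_[l[:,:2]@Ro.from_euler('z',q[2]).as_matrix()[:2,:2].T+q[:2],l[:,2]]
r=least_squares(lambda q:(proj(f,W(q,loc))-px).ravel(),[580,140,0])
print(r.x[:2],np.degrees(r.x[2])); print(r.fun.reshape(-1,2).round(1))
print("seat",W(r.x,np.array([[-34,-80,182],[-20,80,81]])))
print("tip",onz(f,*P(108,415),191),"collar",onz(f,*P(363,427),187), "bar mid",onz(f,*P(250,422),182),onz(f,*P(460,431),182))
a,b=onz(f,*P(384,42),94),onz(f,*P(300,172),94); print(a,b,(a+b)/2,np.linalg.norm(a-b),np.degrees(np.arctan2(*(a-b)[1::-1])))
E
```

```text
[594.28268403 141.51122029] -2.5775346050482395
[[-1.4 -2. ]
 [ 1.1 -1. ]
 [-2.   0.7]
 [-0.3  0.9]
 [ 8.9  1. ]
 [-7.3  0.4]]
seat [[556.71937907  63.12118189 182.        ]
 [577.90062189 222.32970852  81.        ]]
tip [526.3139073   64.99776632 191.        ] collar [581.62973173  62.83253    187.        ] bar mid [557.13438439  63.43124277 182.        ] [603.53589732  61.94858091 182.        ]
[588.68043208 236.26728149  94.        ] [569.17518621 208.51323421  94.        ] [578.92780914 222.39025785  94.        ] 33.92258476077021 54.90086401719896
```

send_rows(targets="0.01 -0.015 0 0 0 0.5 0;0.025 -0.035 0 0 0 1 0;0.04 -0.055 0 0 0 1.5 0;0.055 -0.072 0 0 0 2 0;0.065 -0.0755 0.01 0 0 2.5 0;0.065 -0.0755 0.03 0 0 2.5 0;0.065 -0.0755 0.06 0 0 2.5 0;0.065 -0.0755 0.09 0 0 2.5 0;0.065 -0.0755 0.12 0 0 2.5 0;0.065 -0.0755 0.145 0 0 2.5 0;0.065 -0.0755 0.155 0 0 2.5 0;0.065 -0.0755 0.157 0 0 2.5 0")

```text
time_s: 6.63
ee_pos: [468.7, 63.4, 219.6]
ee_rot: [-179.7, 0.0, 88.1]
force: [-0.3, -0.2, -3.6]
gripper_width: 11.4
gripper_force: 35.0
```

send_rows(targets="0 0 0 0 0 0 0;0 0 0 0 0 0 0;0 0 0 0 0 0 0;0 0 0 0 0 0 0")

```text
time_s: 6.97
ee_pos: [470.9, 64.2, 223.0]
ee_rot: [179.8, -0.0, 88.1]
force: [-1.0, 0.7, -3.9]
gripper_width: 11.6
gripper_force: 35.0
```

```bash
python3 - <<'E'
from h import *
import pickle
s=env.state(); print(s["ee_pos"],s["ee_rot"],s["qpos"])
d={n:eyes.grab_frame(n) for n in ("side","scene","wrist")}; pickle.dump(d,open("f5.pkl","wb"))
R=lambda im,x,y,w,h:cv2.resize(im[y:y+h,x:x+w],(400,300),interpolation=cv2.INTER_CUBIC)
f=d["wrist"]; print("seat in wrist",proj(f,[[557,63.4,182],[526,65,191]]))
cv2.imwrite("pics/c5.png",np.vstack([np.hstack([R(d["side"]["image"],210,170,160,120),R(d["scene"]["image"],190,170,160,120)]),np.hstack([R(d["wrist"]["image"],0,0,640,480),R(d["wrist"]["image"],280,150,240,180)])]))
E
```

```text
[470.91849275  64.18104683 223.00787085] [ 1.79824985e+02 -2.15575665e-02  8.81372641e+01] [ 6.37728633e+00  8.03304857e+00  9.89972524e+01 -3.92390197e-03
  7.27934010e+01  8.24121018e+00]
seat in wrist [[438.71931152 258.97585443]
 [398.40921149 262.39606856]]
```

View pics/c5.png

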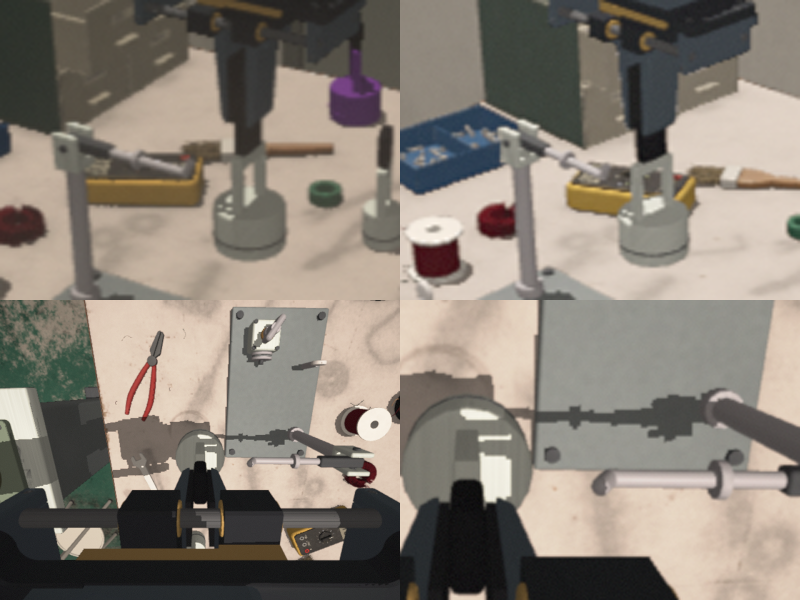

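```bash
python3 - <<'E'
from h import *
import pickle
d=pickle.load(open("f5.pkl","rb")); f=d["wrist"]
P=lambda X,Y:(280+(X-400)/400*240,150+(Y-300)/300*180)
print("tip outer",onz(f,*P(595,480),191),"bend",onz(f,*P(604,480),191),"bar",onz(f,*P(660,478),182),"collarL",onz(f,*P(710,477),187),"collarC",onz(f,*P(719,479),187),"fork end",onz(f,*P(780,481),182))
S=lambda x,y,X,Y,ox=0,oy=0:(x+(X-ox)*.4,y+(Y-oy)*.4)
# side and scene: tip and window-top centre
s,c=d["side"],d["scene"]
print("tip tri",tri([(s,S(210,170,190,168)),(c,S(190,170,613,172,400))]))
print("collar tri",tri([(s,S(210,170,124,157)),(c,S(190,170,568,157,400))]))
print("eye tri",tri([(s,S(210,170,249,157)),(c,S(190,170,652,164,400))]))
E
```

```text
tip outer [524.91787408  68.253835   191.        ] bend [528.6461686   68.13243709 191.        ] bar [554.93619619  65.11804229 182.        ] collarL [574.22377995  66.61947336 187.        ] collarC [578.10062423  65.60395123 187.        ] fork end [606.81177744  62.06349763 182.        ]
tip tri [535.31272889  48.78952852 172.87518856]
collar tri [614.3952624   31.55878499 157.11772932]
eye tri [466.9177103   67.37935098 208.51372992]
```

send_rows(targets="0 0.008 0 0 0 0 0;0.001 0.017 0 0 0 0 0;0.001 0.026 0 0 0 0 0;0.001 0.035 0 0 0 0 0;0.0015 0.044 0 0 0 0 0;0.002 0.053 0 0 0 0 0;0.002 0.062 0 0 0 0 0;0.002 0.07 0 0 0 0 0;0.003 0.077 0 0 0 0 0;0.003 0.082 0 0 0 0 0;0.003 0.085 0 0 0 0 0;0.003 0.085 0 0 0 0 0")

```text
time_s: 8.12
ee_pos: [555.6, 64.4, 221.4]
ee_rot: [180.0, 0.0, 88.1]
force: [0.2, -0.2, -2.9]
gripper_width: 11.6
gripper_force: 35.0
```

send_rows(targets="0 0 0 0 0 0 0;0 0 0 0 0 0 0;0 0 0.004 0 0 0 0;0 0 0.008 0 0 0 0;0 0 0.012 0 0 0 0;0 0 0.014 0 0 0 0;0 0 0.014 0 0 0 0;0 0 0.014 0 0 0 0")

```text
time_s: 8.78
ee_pos: [554.9, 64.4, 207.3]
ee_rot: [-180.0, 0.0, 88.1]
force: [1.2, -0.1, -3.1]
gripper_width: 11.2
gripper_force: 35.0
```

send_rows(targets="0 0.001 0.002 0 0 0 0;0 0.001 0.004 0 0 0 0;0 0.001 0.006 0 0 0 0;0 0.001 0.008 0 0 0 0;0 0.001 0.009 0 0 0 0;0 0.001 0.009 0 0 0 0;0 0.001 0.009 0 0 0 0")

```text
time_s: 9.37
ee_pos: [556.1, 64.3, 198.6]
ee_rot: [180.0, 0.0, 88.1]
force: [0.1, 1.0, -2.2]
gripper_width: 10.9
gripper_force: 35.0
```

send_rows(targets="0 0 0.002 0 0 0 0;0 0 0.004 0 0 0 0;0 0 0.004 0 0 0 0;0 0 0.004 0 0 0 0")

```text
time_s: 9.7
ee_pos: [556.1, 64.3, 194.7]
ee_rot: [180.0, 0.0, 88.1]
force: [-0.1, -0.5, -0.8]
gripper_width: 11.7
gripper_force: 35.0
```

send_rows(targets="0 0 0.001 0 0 0 0;0 0 0.002 0 0 0 0;0 0 0.002 0 0 0 0;0 0 0.002 0 0 0 14;0 0 0.002 0 0 0 18;0 0 0.002 0 0 0 22;0 0 0.002 0 0 0 27;0 0 0.002 0 0 0 32;0 0 0.002 0 0 0 36;0 0 0.002 0 0 0 36;0 0 0.002 0 0 0 36;0 0 0.002 0 0 0 36")

```text
time_s: 10.7
ee_pos: [556.0, 64.3, 192.5]
ee_rot: [180.0, 0.0, 88.1]
force: [-0.2, -0.1, 0.2]
gripper_width: 32.7
gripper_force: 0.0
```

```bash
python3 - <<'E'
from h import *
import pickle
print(env.state()["force"],env.state()["gripper_width"])
d={n:eyes.grab_frame(n) for n in ("side","scene","wrist")}; pickle.dump(d,open("f6.pkl","wb"))
E
```

```text
[-0.15454578 -0.07351729  0.21984419] 32.6725888775811
```

send_rows(targets="0 0 -0.005 0 0 0 36;0 0 -0.015 0 0 0 36;0 0 -0.03 0 0 0 36;0 0 -0.05 0 0 0 36;0 0 -0.08 0 0 0 36;0 0 -0.11 0 0 0 36;0 0 -0.14 0 0 0 36;0 0 -0.16 0 0 0 36;0 0 -0.16 0 0 0 36;0 0 -0.16 0 0 0 36;0 0 -0.16 0 0 0 36")

```text
time_s: 11.77
ee_pos: [555.6, 64.3, 352.0]
ee_rot: [-179.9, 0.0, 88.1]
force: [0.0, -0.2, -0.8]
gripper_width: 32.8
gripper_force: 0.0
```

```bash
python3 - <<'E'
from h import *
import pickle
d={n:eyes.grab_frame(n) for n in ("side","scene","wrist")}; pickle.dump(d,open("f7.pkl","wb"))
for n,T in (("side",60),("scene",60),("wrist",60)):
    f=d[n];im=f["image"]
    p=proj(f,[[556,64.5,207],[556,64.5,221],[556,64.5,115]])
    print(n,p.round(1).tolist())
    x,y=p[0].astype(int); x0,y0=max(x-40,0),max(y-40,0); sub=im[y0:y+40,x0:x+40].max(2)<T
    k,l,st,ce=cv2.connectedComponentsWithStats(sub.astype(np.uint8))
    print([(st[i].tolist(),(ce[i]+[x0,y0]).round(1).tolist()) for i in range(1,k) if st[i,4]>15])
# block colour in 16x12 ascii around wrist
f=d["wrist"];im=f["image"];m=env.state();print(m["ee_pos"],m["ee_rot"])
E
```

```text
side [[273.2, 224.2], [272.9, 218.3], [275.1, 261.7]]
[([36, 34, 10, 18, 141], [273.9, 226.6])]
scene [[263.1, 224.4], [262.8, 218.6], [264.9, 261.2]]
[([34, 35, 12, 17, 161], [263.0, 227.1])]
wrist [[319.9, 227.2], [319.9, 230.6], [320.1, 210.0]]
[([35, 23, 12, 33, 377], [319.6, 226.1])]
[555.44071201  64.28615419 351.15242296] [-1.79837057e+02  2.65486166e-02  8.81416678e+01]
```

send_rows(targets="0.015 0.002 0 0 0 3 42;0.04 0.005 0 0 0 8 45;0.07 0.008 0 0 0 13 45;0.1 0.011 0 0 0 18 45;0.13 0.014 0 0 0 23 45;0.15 0.017 0.02 0 0 28 45;0.157 0.018 0.05 0 0 32 45;0.159 0.018 0.09 0 0 33 45;0.159 0.018 0.12 0 0 33 45;0.159 0.018 0.14 0 0 33 45;0.159 0.018 0.14 0 0 33 45;0.159 0.018 0.14 0 0 33 45")

```text
time_s: 12.92
ee_pos: [578.5, 222.5, 211.3]
ee_rot: [-179.9, 0.2, 55.1]
force: [0.1, 0.6, 1.2]
gripper_width: 40.8
gripper_force: 0.0
```

```bash
python3 - <<'E'
from h import *
import pickle
f=eyes.grab_frame("wrist"); pickle.dump(f,open("f8.pkl","wb"));im=f["image"]
m=env.state();print(m["ee_pos"],m["ee_rot"])
for a in (50,55,60):
    u=np.array([np.cos(np.radians(a)),np.sin(np.radians(a)),0])*19
    print(a,proj(f,[[578.5,222.4,94]+u,[578.5,222.4,94]-u]).round(1).tolist())
x,y=proj(f,[[578.5,222.4,94]])[0].astype(int); print(x,y)
# gray map
g=cv2.cvtColor(im,cv2.COLOR_BGR2GRAY)[y-48:y+40:3,x-36:x+37:3]
for r in g: print(' '.join('%3d'%v for v in r))
E
```

```text
[579.59452915 222.80506369 213.11620249] [ 1.79977525e+02 -2.57122436e-02  5.51406807e+01]
50 [[321.5, 214.6], [317.8, 253.7]]
55 [[319.7, 214.5], [319.5, 253.8]]
60 [[317.9, 214.6], [321.3, 253.7]]
319 234
173 113 121 135 134 136 136 135 134 134 134 136 137 137 134 133 135 134 133 133 134 133 131 130 131
114 130 132 133 135 137 135 135 133 135 135 135 133 134 134 134 136 136 133 133 132 132 132 132 133
135 136 134 134 131 135 133 134 133 133 134 134 134 124 111 131 134 135 133 131 130 133 133 134 133
133 136 134 133 133 133 132 133 131 132 133 133  98  90  97 103 131 133 132 132 133 134 133 132 130
134 134 134 133 133 133 133 133 133 133 117  87  98 132  75 119 117 130 130 132 132 133 132 130 130
133 133 134 135 133 136 132 134 129  97  90 124 186 163  81 145 115 129 131 131 131 131 133 132 129
132 132 133 135 133 133 133 110  86 100 165 205 221 223 215 219 180 108 132 133 131 131 131 130 129
132 131 130 132 132 127  87  89 135 191 212 225 221 224 219 220 207 142 122 133 131 129 130 129 129
131 131 131 131 119  85 107 174 206 218 214 160 104 178 223 218 220 195 108 129 131 131 130 1
[... 1406 characters left out ...]

 81  77  79  82  85  61  62  61  62  61  59  59  58  60 101 124  98  60  59  59  60  60  61  59  61
 76  78  80  84  86  80  60  62  63  60  63  60  60  58 109 123 104  59  62  59  59  60  60  59  60
 82  77  78  83  86  87  68  60  60  61  60  60  61  60 102 123  86  60  60  58  59  59  61  59  61
 80  76  76  80  87  86  88  62  59  58  60  61  59  59 120 121  65  60  61  59  60  59  59  59  59
 81  79  76  81  84  88  89  85  60  60  61  59  59  63 120 121  89  60  60  60  60  61  60  61  66
 84  78  76  81  83  88  91  90  76  61  60  60  61  59  67  88  64  61  59  61  58  60  60  60  62
 82  74  76  80  85  90  90  90  92  63  60  61  59  59  60  59  59  60  59  59  59  61  60  60  85
```

send_rows(targets="0 0 0.015 0 0 0 45;0 0 0.04 0 0 0 45;0 0 0.07 0 0 0 45;0 0 0.095 0 0 0 45;0 0 0.115 0 0 0 45;0 0 0.13 0 0 0 45;0 0 0.137 0 0 0 45;0 0 0.140 0 0 0 45;0 0 0.140 0 0 0 45;0 0 0.140 0 0 0 30;0 0 0.140 0 0 0 18;0 0 0.140 0 0 0 14", grip_force=20)

```text
time_s: 13.97
ee_pos: [579.9, 223.0, 73.8]
ee_rot: [179.9, -0.1, 55.1]
force: [-0.2, -0.6, 0.0]
gripper_width: 24.2
gripper_force: 0.0
```

send_rows(targets="0 0 0 0 0 0 12;0 0 0 0 0 0 8;0 0 0 0 0 0 4;0 0 0 0 0 0 0;0 0 0 0 0 0 0;0 0 0 0 0 0 0;0 0 0 0 0 0 0;0 0 0 0 0 0 0")

```text
time_s: 14.63
ee_pos: [579.3, 222.8, 72.9]
ee_rot: [180.0, -0.0, 55.1]
force: [-1.3, -0.3, 4.1]
gripper_width: 0.5
gripper_force: 2.0
```

```bash
python3 - <<'E'
from h import *
m=env.state();print({k:np.round(m[k],2) for k in ("ee_pos","ee_rot","force","torque","gripper_width","gripper_force","qpos")})
E
```

```text
{'ee_pos': array([579.33, 222.8 ,  72.87]), 'ee_rot': array([ 1.7998e+02, -3.0000e-02,  5.5140e+01]), 'force': array([-1.31, -0.31,  4.08]), 'torque': array([ 0.08,  0.06, -0.03]), 'gripper_width': np.float64(0.5), 'gripper_force': np.float64(2.01), 'qpos': array([19.97, 27.66, 93.04,  0.  , 59.27, 54.83])}
```

```bash
python3 - <<'E'
from h import *
import pickle
m=env.state();print({k:np.round(m[k],2) for k in ("gripper_width","gripper_force","force")})
f=eyes.grab_frame("wrist"); pickle.dump(f,open("f9.pkl","wb"));im=f["image"]
u=np.array([np.cos(np.radians(55)),np.sin(np.radians(55)),0])*19
c=np.array([578.5,222.4,94]);print(proj(f,[c+u,c,c-u,[579.3,222.8,73]]).round(1).tolist())
x,y=proj(f,[c])[0].astype(int)
g=cv2.cvtColor(im,cv2.COLOR_BGR2GRAY)[y-75:y+60:4,x-60:x+61:4]
print(x-60,y-75)
for r in g: print(' '.join('%3d'%v for v in r))
E
```

```text
{'gripper_width': np.float64(0.5), 'gripper_force': np.float64(2.01), 'force': array([-1.31, -0.31,  4.08])}
[[318.1, 268.7], [318.1, 301.2], [318.1, 331.8], [319.0, 284.7]]
258 226
127 128 130 129 128 128 129 129 129 128 128 127 128 129  94  85  88  94  97 115 127 126 126 127 128 131 128 127 124 126 127
128 129 129 129 129 128 128 128 128 128 128 127 110  83  84  91  98 103 120  99 125 124 126 127 127 126 127 125 125 125 127
121 128 127 120 130 122 128 130 128 129 124  82  84  82  91 130 163  76  78 113 102 128 128 128 127 127 126 127 126 124 127
 36  63  66  60  67  64  62  81 129  73  82  83  86 108 165 196 176  77  82 179  99 118 128 128 126 126 125 126 126 124 126
 34  62  62  61  61  61  62  94  81  81  80  81 111 145 174 195 198 191 182 197 142  95 118 126 124 123 126 116  90  89  86
 57  61  62  61  61  61  71  80  84  87  88  96  97 104 103 101 104 101 106 209 188 107  72  59  59  61  61  60  59  59  58
 63  62  62  63  61  60  78  79  92 138  98  99 100 100 104 101 100 104  99 156 199 159  76  63  61  61  60  58  59  59  59
 61  61  62  61  59  63  80  86  98 100 102 100 10
[... 2597 characters left out ...]
  36 105  67  57  57  59  58  55  58  36  36  35  34  36  34  35  35  37  35  35
 37  38  36  38  38  40  38  38  38  39  39  38 109  72  69  69  70  69  49  59  39  36  36  40  38  39  38  37  37  38  37
 44  43  43  42  43  42  42  44  40  41  46  42 125  80  81  81  82  54  49  71  43  43  44  43  41  42  42  42  43  43  44
 42  43  43  44  44  43  42  43  42  43  43  42 136  87  88  88  88  89  49  70  43  42  44  43  43  43  43  44  43  44  42
 43  42  43  43  44  41  41  42  45  43  41  41 156  50  75  78  76  78  64  71  44  42  41  43  43  42  44  42  44  43  41
 42  43  44  45  42  44  42  43  42  42  43  42 145  90  90  89  86  66  80  66  44  44  43  45  40  44  45  43  42  42  44
```

send_rows(targets="0 0 0 0 0 0 10;0 0 0 0 0 0 20;0 0 0 0 0 0 30;0 0 0 0 0 0 40;0 0 0 0 0 0 45;0 0 0 0 0 0 45;0 0 0 0 0 0 45;0 0 0 0 0 0 45")

```text
time_s: 15.35
ee_pos: [579.0, 222.7, 72.3]
ee_rot: [-180.0, 0.0, 55.1]
force: [0.4, -0.4, -0.2]
gripper_width: 41.1
gripper_force: 0.0
```

```bash
python3 - <<'E'
from h import *
import pickle
m=env.state();print({k:np.round(m[k],2) for k in ("gripper_width","gripper_force","force","ee_pos","ee_rot")})
f=eyes.grab_frame("wrist"); pickle.dump(f,open("f10.pkl","wb"));im=f["image"]
u=np.array([np.cos(np.radians(55)),np.sin(np.radians(55)),0])
c=np.array([578.5,222.4,94]);print(proj(f,[c+19*u,c,c-19*u,c+19*u-[0,0,26],c+9*u-[0,0,27],c+9*u-[0,0,38],m["ee_pos"]]).round(1).tolist())
g=cv2.cvtColor(im,cv2.COLOR_BGR2GRAY)[226:350:4,258:380:4]
for r in g: print(' '.join('%3d'%v for v in r))
E
```

```text
{'gripper_width': np.float64(41.09), 'gripper_force': np.float64(0.0), 'force': array([ 0.39, -0.41, -0.21]), 'ee_pos': array([578.96, 222.67,  72.27]), 'ee_rot': array([-1.7998e+02,  3.0000e-02,  5.5150e+01])}
[[318.5, 268.5], [318.5, 301.1], [318.4, 331.9], [318.7, 253.4], [318.7, 268.3], [318.7, 262.3], [319.0, 284.5]]
134 134 135 135 134 135 135 135 134 133 133 134 134 133  97  88  93  98 104 107 132 132 132 132 135 135 134 133 129 132 133
134 136 135 135 134 134 133 135 133 134 134 134 114  86  89  95 103 108 138 102 129 131 131 132 133 133 133 133 133 131 132
121 135 134 134 135 136 136 137 137 135 129  88  87  86  97 138 179  79  84 131 101 135 126 133 133 132 132 133 133 130 132
 37 134 134 133 134 136 133 135 135  98  88  88  90 117 173 204 188  81  82 194 107  77  63 129 133 131 132 132 130 131 132
 41 123 123 129 128 131 110 116  84  88  89  98 149 198 215 220 223 214 191 187 151  78  64  74 130 121 129 131  95 109  67
 59  66  64  66  66  63  73  84  88  92 130 183 200 222 222 220 223 124 103 105 101  85  79  63  63  64  63  67  63  62  61
 65  64  66  64  64  63  83  84 
[... 2367 characters left out ...]
  63  62  60  72  79  76  60  60  63  77  64  84 125 124  36  16   7  15  18  21
 23  21  16  16  10  12  56  88  92  93  92  61  62  62  61  61  61  62  60 125 124 123 125 124 123  86  12  13  14  19  21
 35  36  36  35  35  33  39  38  39  38  38  39  37  37  39  37  37  38  41  42  41  42  42  43  41  39  35  37  37  34  37
 61  58  61  60  60  60  61  60  59  60  61  60  60  59  61  60  59  59  60  59  60  59  60  60  61  60  60  60  61  60  60
 72  71  73  72  72  71  71  72  71  73  71  72  72  72  72  73  73  73  74  72  72  73  73  71  72  72  74  74  70  74  73
 85  86  86  86  86  86  86  85  84  85  85  85  85  86  86  86  85  85  85  85  85  85  85  85  85  84  84  84  84  84  86
```

```bash
python3 - <<'E'
from h import *
import pickle
F={k:pickle.load(open(f"f{k}.pkl","rb")) for k in (8,9,10)}
for k,(a,b) in ((8,(196,266)),(10,(250,340))):
    print(k,cv2.cvtColor(F[k]["image"],cv2.COLOR_BGR2GRAY)[a:b,316:322].mean(1).astype(int).tolist())
f=F[10]; p=np.array([578.96,222.67,72.27]); u=np.array([np.cos(.9625),np.sin(.9625),0]); w=np.array([u[1],-u[0],0])
for h in (0,10,20,30):
  for hx in (8,11,16): print(h,hx,proj(f,[p+[0,0,h]+hx*u+20.5*w,p+[0,0,h]+hx*u+34*w]).round(0).tolist())
# wrist finger silhouettes: right finger left edge / bottom edge per column
g=cv2.cvtColor(f["image"],cv2.COLOR_BGR2GRAY)
for r in range(262,300,3): print(r,g[r,346:400:3].tolist())
E
```

```text
8 [100, 93, 99, 117, 143, 171, 194, 209, 217, 221, 221, 221, 217, 187, 121, 85, 81, 86, 101, 124, 137, 142, 146, 147, 148, 148, 149, 148, 148, 149, 147, 137, 108, 92, 82, 81, 81, 81, 80, 80, 80, 80, 80, 79, 79, 79, 79, 78, 78, 78, 79, 78, 78, 77, 75, 69, 62, 60, 60, 59, 59, 59, 59, 60, 59, 60, 60, 60, 60, 59]
10 [179, 123, 108, 107, 104, 92, 81, 79, 78, 78, 75, 71, 70, 71, 72, 72, 74, 78, 80, 82, 83, 83, 83, 84, 83, 83, 83, 85, 102, 135, 158, 164, 161, 150, 130, 100, 84, 83, 83, 83, 83, 82, 83, 83, 82, 82, 83, 83, 83, 83, 83, 82, 83, 83, 82, 83, 82, 82, 82, 83, 83, 83, 83, 83, 83, 83, 83, 82, 82, 82, 82, 82, 82, 82, 82, 80, 78, 72, 65, 61, 60, 59, 55, 45, 37, 41, 48, 51, 60, 71]
0 8 [[353.0, 272.0], [376.0, 272.0]]
0 11 [[353.0, 268.0], [376.0, 268.0]]
0 16 [[353.0, 260.0], [376.0, 260.0]]
10 8 [[355.0, 279.0], [378.0, 279.0]]
10 11 [[355.0, 274.0], [379.0, 274.0]]
10 16 [[355.0, 265.0], [379.0, 265.0]]
20 8 [[357.0, 286.0], [381.0, 286.0]]
20 11 [[357.0, 280.0], [382.0, 280.0]]
20 16 [[357.0, 272.0], [382.0, 272.0]]
30 8 [[359.0, 293.0], [385.0, 293.0]]
30 11 [[359.0, 288.0], [385.0
[... 368 characters left out ...]
74 [102, 102, 103, 96, 78, 13, 17, 35, 38, 36, 39, 60, 62, 62, 61, 61, 61, 62]
277 [104, 101, 79, 39, 32, 15, 17, 28, 37, 36, 36, 43, 62, 61, 60, 62, 61, 61]
280 [106, 103, 56, 39, 31, 11, 19, 18, 36, 37, 35, 38, 53, 61, 59, 61, 60, 63]
283 [103, 105, 86, 38, 31, 16, 15, 16, 33, 37, 36, 36, 37, 61, 60, 60, 61, 90]
286 [99, 91, 80, 60, 60, 14, 11, 14, 27, 36, 38, 37, 36, 43, 63, 60, 61, 63]
289 [87, 84, 63, 65, 58, 14, 18, 18, 19, 36, 37, 37, 37, 38, 54, 62, 59, 66]
292 [84, 62, 59, 80, 57, 14, 14, 14, 19, 31, 37, 37, 37, 37, 37, 61, 60, 89]
295 [62, 62, 83, 83, 53, 14, 14, 15, 19, 26, 37, 37, 37, 37, 37, 42, 61, 76]
298 [66, 86, 84, 102, 72, 15, 8, 12, 17, 20, 36, 38, 37, 37, 36, 37, 53, 81]
```

```bash
python3 - <<'E'
from h import *
import pickle
F={k:pickle.load(open(f"f{k}.pkl","rb")) for k in (4,8,9,10)}
print("near",tri([(F[8],(319.3,250.5)),(F[10],(318.5,327))]),tri([(F[4],(339.6,34)),(F[10],(318.5,327))]))
print("far",tri([(F[8],(319.3,213.5)),(F[10],(318.5,266))]),tri([(F[4],(356.4,8)),(F[10],(318.5,266))]))
for z in (70,94):
  for k,a in ((8,(319,213.5)),(8,(319,250.5)),(10,(318.5,266)),(10,(318.5,327))): print(z,k,onz(F[k],*a,z).round(1))
print([F[k]["eye"] for k in F])
E
```

```text
near [569.51939479 209.73538206  94.64352833] [569.15241412 208.82709255  92.97580655]
far [589.44723563 238.34799161  91.02410776] [589.15149371 237.77159106  89.31023185]
70 8 [586.6 235.1  70. ]
70 8 [564.6 203.6  70. ]
70 10 [585.1 232.   70. ]
70 10 [561.4 198.   70. ]
94 8 [589.4 239.1  94. ]
94 8 [569.  209.8  94. ]
94 10 [590.2 239.1  94. ]
94 10 [569.4 209.3  94. ]
[array([546.5351103 ,  80.63161979, 570.18803925]), array([626.61283649, 290.04638763, 402.94131382]), array([626.75106801, 290.11197454, 264.86803679]), array([626.58310797, 290.04858407, 264.18244881])]
```

send_rows(targets="0.001 0 0.003 0 0 0 45;0.001 0 0.007 0 0 0 45;0.001 0 0.011 0 0 0 45;0.001 0 0.015 0 0 0 45;0.001 0 0.015 0 0 0 30;0.001 0 0.015 0 0 0 15;0.001 0 0.015 0 0 0 8;0.001 0 0.015 0 0 0 4;0.001 0 0.015 0 0 0 0;0.001 0 0.015 0 0 0 0;0.001 0 0.015 0 0 0 0;0.001 0 0.015 0 0 0 0")

```text
time_s: 16.4
ee_pos: [579.1, 224.0, 57.7]
ee_rot: [-179.9, -0.0, 55.1]
force: [-4.0, 3.9, 2.2]
gripper_width: 13.6
gripper_force: 20.0
```

```bash
python3 - <<'E'
from h import *
m=env.state();print({k:np.round(m[k],2) for k in ("ee_pos","ee_rot","force","torque","gripper_width","gripper_force","qpos")})
E
```

```text
{'ee_pos': array([579.1 , 224.03,  57.65]), 'ee_rot': array([-179.93,   -0.  ,   55.13]), 'force': array([-4.01,  3.88,  2.21]), 'torque': array([ 0.57,  0.6 , -0.01]), 'gripper_width': np.float64(13.57), 'gripper_force': np.float64(20.0), 'qpos': array([2.005e+01, 2.856e+01, 9.395e+01, 7.000e-02, 5.753e+01, 5.488e+01])}
```

send_rows(targets="0 -0.0005 0 0 0 0 0;0 -0.001 0 0 0 0 0;0 -0.001 0 0 0 0 0;0 -0.001 0 0 0 0 0")

```text
time_s: 16.73
ee_pos: [579.1, 224.0, 57.7]
ee_rot: [180.0, -0.0, 55.1]
force: [-1.3, 0.8, 1.4]
gripper_width: 13.1
gripper_force: 20.0
```

```bash
python3 - <<'E'
from h import *
import pickle
m=env.state();print({k:np.round(m[k],2) for k in ("ee_pos","ee_rot","force","torque","gripper_width","gripper_force","qpos")})
f=eyes.grab_frame("wrist"); pickle.dump(f,open("f11.pkl","wb"));im=f["image"]
g=cv2.cvtColor(im,cv2.COLOR_BGR2GRAY)[240:350:3,285:355:3]
for r in g: print(' '.join('%3d'%v for v in r))
c=np.array([579.3,224.2,94]);u=np.array([np.cos(.9625),np.sin(.9625),0]);print(proj(f,[c+19*u,c,c-19*u]))
E
```

```text
{'ee_pos': array([579.12, 224.05,  57.68]), 'ee_rot': array([ 1.7997e+02, -1.0000e-02,  5.5150e+01]), 'force': array([-1.3 ,  0.76,  1.44]), 'torque': array([ 0.32,  0.37, -0.03]), 'gripper_width': np.float64(13.09), 'gripper_force': np.float64(20.0), 'qpos': array([ 2.010e+01,  2.853e+01,  9.400e+01, -2.000e-02,  5.744e+01,
        5.496e+01])}
132 134 131 131 132 118  86  83  87  86  84  94 118 140  65  68 147 105  96 127 131 131 131 130
133 133 131 128  95  85  85  88  84  83 105 142 179 150  76  78  88 144  80 102 131 131 130 130
122 120  89  85  86  86  88  85  82  91  99 105 183 102  78  44  76 171  85  95 110 104  99 119
 66  78  81  84  86  90  91 102  94 102 102 100 106 102  82  68 100  98  94  81  93  62  61  64
 79  81  81  84  89  99 142 158 101 104 104 103 103 105 101 101 103 100  99  87  80  74  62  64
 81  81  81  82  90 159 138 100 103 108 104 103 101 105 103 101 102 103  99  96  81  79  68  78
 82  81  84  92  99 101 102 101 102 105 106 105 104 102 105 103 100 103 101  99  91  78  82 126
 82  90  97  99 103 102 101 105  99 102 105 104 103 102 103 104 101 101 104  99 
[... 2187 characters left out ...]
  60  23  13  21  19  20  34  39  57
 70  42  35  33  27  29  27  27  45  46  51  54  56  52  46  43  29  27  27  29  32  34  37  49
 62  47  49  47  47  46  47  47  46  46  48  47  47  49  46  46  45  45  46  47  47  46  46  40
 72  69  71  69  70  70  71  69  69  70  69  68  69  69  69  68  71  69  70  70  71  70  71  69
 69  70  70  71  72  71  70  72  70  71  70  72  71  70  71  70  70  72  71  70  72  70  70  66
 77  79  78  80  79  78  77  78  79  78  78  80  79  78  76  78  79  79  79  78  76  79  71  44
 77  87  86  86  87  85  86  84  85  86  86  85  87  87  84  86  85  86  86  85  86  86  75  42
[[318.96296009 277.66176541]
 [318.97675002 312.66832621]
 [318.98969647 345.53363683]]
```

send_rows(targets="0 -0.001 0 0 0 0 15;0 -0.001 0 0 0 0 25;0 -0.001 -0.002 0 0 0 32;0 -0.001 -0.005 0 0 0 32;0 -0.001 -0.007 0 0 0 32;0 -0.001 -0.007 0 0 0 25;0 -0.001 -0.007 0 0 0 18;0 -0.001 -0.007 0 0 0 10;0 -0.001 -0.007 0 0 0 5;0 -0.001 -0.007 0 0 0 0;0 -0.001 -0.007 0 0 0 0;0 -0.001 -0.007 0 0 0 0")

```text
time_s: 17.78
ee_pos: [579.0, 224.1, 64.7]
ee_rot: [179.9, -0.0, 55.2]
force: [3.8, -3.3, -0.5]
gripper_width: 12.6
gripper_force: 20.0
```

```bash
python3 - <<'E'
from h import *
m=env.state();print({k:np.round(m[k],2) for k in ("ee_pos","ee_rot","force","torque","gripper_width","gripper_force","qpos")})
E
```

```text
{'ee_pos': array([579.  , 224.08,  64.66]), 'ee_rot': array([ 1.7989e+02, -2.0000e-02,  5.5160e+01]), 'force': array([ 3.83, -3.3 , -0.5 ]), 'torque': array([-0.71, -0.8 , -0.  ]), 'gripper_width': np.float64(12.58), 'gripper_force': np.float64(20.0), 'qpos': array([ 2.014e+01,  2.810e+01,  9.361e+01, -9.000e-02,  5.821e+01,
        5.503e+01])}
```

send_rows(targets="0 0.0005 0 0 0 0 15;0 0.0005 0 0 0 0 25;0 0.0005 0.002 0 0 0 30;0 0.0005 0.005 0 0 0 30;0 0.0005 0.007 0 0 0 30;0 0.0005 0.007 0 0 0 25;0 0.0005 0.007 0 0 0 18;0 0.0005 0.007 0 0 0 10;0 0.0005 0.007 0 0 0 5;0 0.0005 0.007 0 0 0 0;0 0.0005 0.007 0 0 0 0;0 0.0005 0.007 0 0 0 0", grip_force=30)

```text
time_s: 18.78
ee_pos: [579.0, 224.0, 57.4]
ee_rot: [179.9, -0.0, 55.1]
force: [3.3, -2.1, -2.7]
gripper_width: 13.0
gripper_force: 30.0
```

send_rows(targets="0 0 0 0 0 0 0;0 0 0 0 0 0 0;0 0 0 0 0 3 0;0 0 0 0 0 7 0;0 0 0 0 0 12 0;0 0 0 0 0 17 0;0 0 0 0 0 20 0;0 0 0 0 0 20 0;0 0 0 0 0 20 0")

```text
time_s: 19.53
ee_pos: [579.5, 223.5, 57.4]
ee_rot: [179.9, -0.0, 35.2]
force: [5.7, -4.7, -4.7]
gripper_width: 13.0
gripper_force: 30.0
```

```bash
python3 - <<'E'
from h import *
import pickle
m=env.state();print({k:np.round(m[k],2) for k in ("ee_pos","ee_rot","force","torque","gripper_width","gripper_force","qpos")})
f=eyes.grab_frame("wrist"); pickle.dump(f,open("f12.pkl","wb"));im=f["image"]
g=cv2.cvtColor(im,cv2.COLOR_BGR2GRAY)[255:340:3,285:355:3]
for r in g: print(' '.join('%3d'%v for v in r))
E
```

```text
{'ee_pos': array([579.48, 223.49,  57.42]), 'ee_rot': array([ 1.7987e+02, -4.0000e-02,  3.5170e+01]), 'force': array([ 5.73, -4.66, -4.71]), 'torque': array([-0.8 , -1.01,  0.05]), 'gripper_width': np.float64(12.99), 'gripper_force': np.float64(30.0), 'qpos': array([20.09, 28.54, 94.04, -0.13, 57.36, 75.  ])}
 65  71  82  89 133 192 210 217 214 218 221 212 103 103 115 104 101 100  99  89  82  79  81 100
 68  80  82 117 176 205 219 219 217 213 213 117 106 104 102 102 103 102 101 101  95  82  79 101
 79  80  83 156 110 210 193 220 215 118 153 103 105 108 103 102 101 103 102 100 101  98  87  91
 81  82  95 100 105 102 103 112 154 106 104 103  99 102 106 105 102 100 104 103 102 101  99  89
 81  92 101 103 102  98 101 101 103 106  81  79  83  69  98 107 105 102  96 100 104 103 101 101
 90  99 103  91  48  46  89  91  99  71  74  74  86  68  64  90  93  94  49  40  80 101 102 102
 98 102  63  40  47  41  17  16  58  69  68  68  75  66  66  65  27  17  34  36  35  41 100 102
104  97  34  36  42  36  19  17  69  69  69  71  71  69  66  71  26  14  29  38  36  35  72 100
102  64  36  38  36  
[... 1294 characters left out ...]
   9  11  16  28  35  35  26
 63  44  34  34  16  19  18  13  55  70  78  82  82  81  78  60  17  13  17  17  23  35  38  56
 74  55  36  30  19  37  17  16  53  65  78  81  84  81  75  61  15  14  16  21  20  36  41  59
 79  53  35  32  21  20  18  16  56  66  78  82  83  81  75  60  16  11  19  22  23  36  45  59
 79  54  33  29  20  22  17  12  84  72  78  81  83  80  74  62  18  13  22  23  23  36  43  60
 80  47  34  30  32  30  30  25  54  51  53  52  54  54  49  46  32  28  32  27  33  36  38  53
 74  47  49  48  49  50  50  47  45  49  49  50  49  49  50  50  49  50  49  49  48  48  49  46
 72  71  72  71  72  72  72  73  72  72  72  71  72  72  74  72  72  71  71  73  72  72  72  46
```

send_rows(targets="0 0.0008 0 0 0 3 0;0 0.0008 0 0 0 7 0;0 0.0008 0 0 0 12 0;0 0.0008 0 0 0 17 0;0 0.0008 0 0 0 22 0;0 0.0008 0 0 0 26 0;0 0.0008 0 0 0 29 0;0 0.0008 0 0 0 30 0;0 0.0008 0 0 0 30 0;0 0.0008 0 0 0 30 0")

```text
time_s: 20.42
ee_pos: [579.9, 222.5, 57.5]
ee_rot: [179.9, -0.1, 5.2]
force: [5.7, -5.2, -3.9]
gripper_width: 12.5
gripper_force: 30.0
```

```bash
cat >> h.py <<'E'
def st():
    m=env.state();print({k:np.round(m[k],2).tolist() for k in ("time_s","ee_pos","ee_rot","force","torque","gripper_width","gripper_force","qpos","effort")})
E
python3 -c "from h import *;st()"
```

```text
{'time_s': 20.42, 'ee_pos': [579.85, 222.46, 57.45], 'ee_rot': [179.87, -0.08, 5.18], 'force': [5.7, -5.16, -3.85], 'torque': [-0.94, -0.93, 0.13], 'gripper_width': 12.52, 'gripper_force': 30.0, 'qpos': [20.01, 28.54, 94.02, -0.17, 57.39, 104.92], 'effort': [4.18, -50.16, -20.04, 1.86, 0.88, 0.05]}
```

send_rows(targets="0 0 0 0 0 2 0;0 0 0 0 0 4 0;0 0 0 0 0 4 0;0 0 0 0 0 4 0")

```text
time_s: 20.75
ee_pos: [579.8, 222.3, 57.4]
ee_rot: [179.9, -0.1, 1.2]
force: [4.8, -5.5, -4.3]
gripper_width: 12.6
gripper_force: 30.0
```

```bash
python3 -c "from h import *;st()"
```

```text
{'time_s': 20.75, 'ee_pos': [579.84, 222.32, 57.39], 'ee_rot': [179.87, -0.08, 1.18], 'force': [4.75, -5.5, -4.31], 'torque': [-0.95, -0.93, 0.03], 'gripper_width': 12.63, 'gripper_force': 30.0, 'qpos': [20.01, 28.55, 94.02, -0.18, 57.4, 108.93], 'effort': [4.44, -50.11, -20.08, 1.95, 0.85, 0.04]}
```

send_rows(targets="0 0 0 0 0 1 0;0 0 0 0 0 3 0;0 0 0 0 0 3 0;0 0 0 0 0 3 0")

```text
time_s: 21.08
ee_pos: [579.8, 222.2, 57.4]
ee_rot: [179.9, -0.1, -1.8]
force: [5.0, -5.5, -3.9]
gripper_width: 12.5
gripper_force: 30.0
```

```bash
python3 -c "from h import *;st()"
```

```text
{'time_s': 21.08, 'ee_pos': [579.83, 222.23, 57.39], 'ee_rot': [179.86, -0.09, -1.82], 'force': [4.98, -5.54, -3.94], 'torque': [-1.04, -0.95, 0.01], 'gripper_width': 12.55, 'gripper_force': 30.0, 'qpos': [20.0, 28.55, 94.02, -0.19, 57.4, 111.93], 'effort': [4.6, -50.08, -20.1, 2.02, 0.83, 0.04]}
```

send_rows(targets="0 0 0 0 0 1 0;0 0 0 0 0 3 0;0 0 0 0 0 3 0")

```text
time_s: 21.33
ee_pos: [579.8, 222.1, 57.4]
ee_rot: [179.8, -0.1, -4.8]
force: [5.0, -6.4, -3.9]
gripper_width: 12.7
gripper_force: 30.0
```

```bash
python3 -c "from h import *;st()"
```

```text
{'time_s': 21.33, 'ee_pos': [579.83, 222.11, 57.41], 'ee_rot': [179.85, -0.1, -4.84], 'force': [4.99, -6.44, -3.86], 'torque': [-1.11, -0.9, 0.18], 'gripper_width': 12.69, 'gripper_force': 30.0, 'qpos': [20.0, 28.54, 94.02, -0.22, 57.41, 114.96], 'effort': [4.51, -50.06, -20.13, 2.16, 0.8, 0.42]}
```

send_rows(targets="0 0 0 0 0 1 0;0 0 0 0 0 3 0;0 0 0 0 0 3 0")

```text
time_s: 21.58
ee_pos: [579.5, 222.0, 57.4]
ee_rot: [179.8, -0.1, -7.8]
force: [4.7, -5.8, -2.9]
gripper_width: 12.9
gripper_force: 30.0
```

```bash
python3 -c "from h import *;st()"
```

```text
{'time_s': 21.58, 'ee_pos': [579.51, 222.03, 57.43], 'ee_rot': [179.83, -0.07, -7.83], 'force': [4.75, -5.81, -2.89], 'torque': [-1.08, -0.78, 0.21], 'gripper_width': 12.91, 'gripper_force': 30.0, 'qpos': [20.01, 28.54, 94.03, -0.22, 57.44, 117.95], 'effort': [4.38, -49.65, -20.31, 2.16, 0.57, 0.44]}
```

send_rows(targets="0 0 0 0 0 1 0;0 0 0 0 0 3 0;0 0 0 0 0 3 0")

```text
time_s: 21.83
ee_pos: [579.3, 222.0, 57.4]
ee_rot: [179.8, -0.1, -10.8]
force: [4.6, -7.1, -2.5]
gripper_width: 12.8
gripper_force: 30.4
```

```bash
python3 - <<'E'
from h import *
import pickle
st()
f=eyes.grab_frame("wrist"); pickle.dump(f,open("f13.pkl","wb"));im=f["image"]
g=cv2.cvtColor(im,cv2.COLOR_BGR2GRAY)[255:340:5,285:355:3]
for r in g: print(' '.join('%3d'%v for v in r))
E
```

```text
{'time_s': 21.83, 'ee_pos': [579.29, 222.01, 57.44], 'ee_rot': [179.82, -0.06, -10.81], 'force': [4.56, -7.12, -2.5], 'torque': [-1.11, -0.66, 0.37], 'gripper_width': 12.84, 'gripper_force': 30.4, 'qpos': [20.01, 28.53, 94.04, -0.22, 57.47, 120.94], 'effort': [4.14, -49.39, -20.41, 2.16, 0.41, 0.55]}
 49  40  83 106 107 107 108 109 108 107 108 110 218 221 220 220 219 218 219 200 100 142  91  87
 41  41  72 106 106 105 105 106 107 107 105 108 158 208 223 224 224 224 224 172 223 206 103  90
103 106 110 109 110 111 112 113 110 102  76  83  95 106 107 107 108 109 109 111 109 108 100  88
 95 105 106  93  47  41  95  95  89  72  71  87  82  68  64  89  96  96  58  50  85 108 102  84
 84 103  40  40  36  36  13  17  69  71  77  82  71  68  74  77  38  17  35  46  39  37  86  86
 71  49  38  37  38  33  17  16  72  80  84  86  83  69  78  82  30  17  24  38  41  38  40  85
 47  36  40  37  38  26  18  17  76  84  87  87  86  78  81  91  30  14  15  39  39  40  38  41
 39  37  39  38  38  19  17  19  74  84  87  89  88  93  71  72  30  17  15  37  38  40  40  38
 39  36  38  37  37  15  19  13  70  82 137 174 144 113  70  70  23  12  17  31  39  39  38  38
 40  38  40  38  33  15  18  14  66  81  85  87  87  84  73  70  27  20  19  25  39  39  38  39
 25  39  37  38  27  19  15  19  73  84  83  87  86  85  87  86  36  14  15  19  38  39  36  33
 22  38  39  39  18  14  17  17  87  89  83  85  87  86  86  90  51  15  19  20  37  38  40  29
 18  38  37  39  17  18  16  14  79  91  82  85  87  87  85  90  40  20  21  20  38  48  47  27
 57  40  39  35  16  19  19  14  59  74  82  83  86  86  85  71  20  17  16  20  28  46  45  53
 69  51  39  29  23  22  18  16  80  88  75  85  86  85  85  75  17  13  24  21  23  47  48  70
 68  53  38  30  20  23  21  13  89  92  76  82  84  86  85  80  28  18  23  18  24  37  46  68
 62  43  46  46  46  46  48  45  36  46  47  45  46  45  46  44  44  45  46  46  45  45  41  52
```

send_rows(targets="0 0 0 0 0 -3 0;0 0 0 0 0 -6 0;0 0 0 0 0 -8 0;0 0 0 0 0 -8 12;0 0 0 0 0 -8 22;0 0 0 0 0 -8 35;0 0 0 0 0 -8 45;0 0 0 0 0 -8 45;0 0 0 0 0 -8 45;0 0 0 0 0 -8 45")

```text
time_s: 22.72
ee_pos: [578.8, 224.1, 57.7]
ee_rot: [-180.0, 0.0, -2.8]
force: [1.1, 0.7, -0.4]
gripper_width: 41.0
gripper_force: 0.0
```

```bash
python3 - <<'E'
from h import *
import pickle
st()
f=eyes.grab_frame("wrist"); pickle.dump(f,open("f14.pkl","wb"));im=f["image"]
a=np.radians(-2.6);u=np.array([np.cos(a),np.sin(a),0]);c=np.array([579.3,222.2,94])
print(proj(f,[c+19*u,c,c-19*u]).round(1).tolist())
g=cv2.cvtColor(im,cv2.COLOR_BGR2GRAY)[250:346:4,285:357:2]
for r in g: print(' '.join('%3d'%v for v in r))
E
```

```text
{'time_s': 22.72, 'ee_pos': [578.77, 224.05, 57.66], 'ee_rot': [-179.98, 0.01, -2.85], 'force': [1.06, 0.66, -0.41], 'torque': [0.02, -0.01, 0.03], 'gripper_width': 40.97, 'gripper_force': 0.0, 'qpos': [20.09, 28.52, 94.02, 0.02, 57.46, 112.93], 'effort': [0.01, -47.69, -20.3, 0.01, -0.08, 0.0]}
[[324.6, 277.0], [324.6, 312.0], [324.6, 344.9]]
 71  78 105  81  85  84  90 217 221 219 220 221 220 220 220 220 220 221 220 220 219 219 219 218 220 220 219 219 220 220 220 211  89  83  87  82
 69  75  95  84  86  88  97 218 227 226 228 228 228 228 227 227 227 227 228 227 228 228 227 227 227 228 227 227 227 228 227 202  93  86  87  85
 70  72  98 103 100 155 220 225 225 224 225 225 224 224 225 224 225 223 150 121 220 222 222 224 224 224 223 224 223 224 224 224 199 159 156 176
 68  72  98 107 114 191 231 229 230 230 230 229 230 229 229 229 224 124 112 113 114 116 124 204 208 208 209 209 230 231 230 231 231 230 222 171
 70  72  97 108 112 112 112 112 112 111 112 112 112 112 112  91  89  93  92  89  86  86 101 110 113 113 114 115 126 127 126 125 126 113 112 108
 72  71  95 109 114 113 114 115 11
[... 2001 characters left out ...]
  96  94  95  94  95  96  96  95  93  95  92  78  83  86  89  89  90  88  88  78  84  82  82  83  84  86  86  87  88  87  87
 97  95  95  94  96  96  98  96  97  99  98  97  98  98  97  97  86  82  86  89  89  91  89  87  79  89  87  87  87  89  87  84  84  84  86  85
 43  42  41  46  46  43  44  44  44  45  43  45  45  46  45  46  45  45  44  45  43  46  44  45  43  43  43  44  43  44  44  43  43  44  42  43
 67  68  68  68  67  68  68  68  66  68  67  69  68  69  68  68  68  68  70  67  67  68  68  69  70  69  68  68  70  67  67  67  67  68  68  68
 82  82  81  82  80  79  81  81  82  81  81  80  79  81  81  81  80  81  81  82  81  81  80  82  81  81  81  82  81  81  81  80  81  81  81  81
```

```bash
python3 - <<'E'
from h import *
import pickle
L=cv2.createLineSegmentDetector(cv2.LSD_REFINE_ADV)
for k,(y0,y1),gy in ((8,(205,260),55.1),(10,(255,335),55.1),(12,(270,330),35.2),(13,(270,335),-10.8),(14,(280,335),-2.85)):
    f=pickle.load(open(f"f{k}.pkl","rb")); g=cv2.cvtColor(f["image"],cv2.COLOR_BGR2GRAY)[y0:y1,295:350]
    s=L.detect(cv2.resize(g,None,fx=3,fy=3,interpolation=cv2.INTER_CUBIC))[0][:,0]/3
    print(k,gy)
    for a in s:
        p=a.reshape(2,2)+[295,y0]
        if abs(p[0,0]-p[1,0])<8 and abs(p[0,1]-p[1,1])>9:
            A,B=[onz(f,*q,92) for q in sorted(p.tolist(),key=lambda q:q[1])]
            print(p.round(1).tolist(),"yaw92 %.1f"%np.degrees(np.arctan2(*(A-B)[1::-1])),A[:2].round(1),B[:2].round(1))
E
```

```text
8 55.1
[[311.2, 223.1], [310.8, 213.1]] yaw92 57.1 [583.2 243.4] [578.  235.4]
[[329.5, 220.2], [329.7, 231.8]] yaw92 56.7 [593.6 228. ] [587.5 218.6]
[[316.5, 215.6], [315.9, 227.7]] yaw92 52.4 [586.2 238.4] [579.1 229.3]
10 55.1
[[306.3, 296.9], [307.1, 287.3]] yaw92 50.3 [577.6 232. ] [573.9 227.5]
12 35.2
[[308.0, 273.1], [307.8, 315.2]] yaw92 34.4 [593.3 240.4] [574.3 227.3]
[[308.3, 315.2], [308.1, 329.4]] yaw92 34.0 [574.5 227.1] [567.7 222.5]
[[332.8, 309.8], [332.6, 273.1]] yaw92 36.1 [600.3 230.4] [584.2 218.7]
[[332.0, 329.4], [333.2, 309.7]] yaw92 32.5 [584.3 218.5] [574.8 212.4]
13 -10.8
[[308.3, 316.1], [307.9, 333.1]] yaw92 -12.5 [577.9 229.2] [568.2 231.3]
[[331.9, 321.1], [333.6, 309.3]] yaw92 -17.7 [579.2 215.7] [572.8 217.8]
[[333.0, 309.0], [332.4, 280.2]] yaw92 -9.0 [595.  213.5] [579.4 216. ]
[[308.1, 273.1], [307.7, 310.2]] yaw92 -11.9 [601.  224.6] [581.2 228.8]
[[332.6, 333.1], [332.1, 321.4]] yaw92 -8.1 [572.5 217.7] [565.8 218.7]
14 -2.85
[[310.3, 307.3], [310.9, 295.6]] yaw92 -5.9 [587.7 228.7] [581.3 229.3]
```

send_rows(targets="0 0.0013 -0.004 0 0 -3 45;0 0.0013 -0.008 0 0 -6 35;0 0.0013 -0.010 0 0 -6 25;0 0.0013 -0.010 0 0 -6 15;0 0.0013 -0.010 0 0 -6 8;0 0.0013 -0.010 0 0 -6 4;0 0.0013 -0.010 0 0 -6 0;0 0.0013 -0.010 0 0 -6 0;0 0.0013 -0.010 0 0 -6 0;0 0.0013 -0.010 0 0 -6 0", grip_force=20)

```text
time_s: 23.6
ee_pos: [578.8, 222.3, 67.4]
ee_rot: [180.0, 0.0, 3.1]
force: [-0.8, 0.1, 0.9]
gripper_width: 11.6
gripper_force: 20.0
```

```bash
python3 - <<'E'
from h import *
import pickle
st()
f=eyes.grab_frame("wrist"); pickle.dump(f,open("f15.pkl","wb"));im=f["image"]
g=cv2.cvtColor(im,cv2.COLOR_BGR2GRAY)[250:335:4,285:357:2]
for r in g: print(' '.join('%3d'%v for v in r))
E
```

```text
{'time_s': 23.6, 'ee_pos': [578.81, 222.32, 67.45], 'ee_rot': [179.99, 0.01, 3.14], 'force': [-0.77, 0.08, 0.95], 'torque': [-0.13, 0.05, 0.02], 'gripper_width': 11.65, 'gripper_force': 20.0, 'qpos': [19.95, 27.93, 93.46, -0.01, 58.63, 106.82], 'effort': [0.21, -47.17, -20.61, 0.1, -0.18, -0.01]}
107  66 121 174 139 131 149 188 216 216 216 216 214 217 216 216 218 217 218 218 218 218 218 219 219 218 219 219 218 217 213  88  80  80  79  79
 95  65  87 112 119 122 120 128 190 194 192 189 113 156 192 217 216 211 113 171 214 215 213 213 213 213 213 215 174 117 116  92  69  70  72  81
 66  67  92 100 104 105 104 104 105 105 105 104 105 104 107 118 106  91  88  89 102 108 180 222 222 222 222 220 176 108 108 107 106 105 102  85
 66  70  97 104 107 107 107 107 108 107 106 107 108 102  87  83  86  89  90  85  81  86 109 118 119 122 180 109 104 104 104 104 104 100  95  85
109  73  94 102 105 106 107 108 106 108 108  98  65  67  75  86  90  94  94  88  83  75  67  70 100 104 107 106 106 106 106 107 107 100  93  91
 67  77  99 104 105  91  56  37  38  73  88  60  70  71  81  97 113 125 126 118 10
[... 1665 characters left out ...]
  36  21  14  16  15  16  13  52  80  74  80  82  83  84  84  82  74  72  47  14  13  21  20  22  24  43  37  36  37  20  22
 65  64  55  38  38  33  17  18  19  16  12  16  53  80  74  81  83  84  84  84  82  74  75  45  17  15  15  20  22  22  39  39  39  55  68  66
 82  67  57  41  38  35  23  23  20  21  17  15  58  84  76  81  83  84  82  83  81  73  81  52  17  25  44  47  46  47  40  42  40  59  78  93
 68  62  57  44  37  32  20  24  26  21  19  15  69  92  88  78  78  81  79  80  79  85  84  60  13  12  22  21  23  21  34  40  44  58  84 112
 72  72  42  40  40  40  40  40  39  39  39  38  42  41  42  41  42  41  41  40  40  40  40  41  38  39  38  37  35  37  35  37  39  40  74 121
```

send_rows(targets="0 0 0 0 0 0 15;0 0 0 0 0 0 25;0 0 0.004 0 0 0 28;0 0 0.008 0 0 0 28;0 0 0.012 0 0 0 28;0 0 0.012 0 0 0 20;0 0 0.012 0 0 0 12;0 0 0.012 0 0 0 6;0 0 0.012 0 0 0 0;0 0 0.012 0 0 0 0;0 0 0.012 0 0 0 0;0 0 0.012 0 0 0 0", grip_force=45)

```text
time_s: 24.65
ee_pos: [578.7, 222.2, 55.1]
ee_rot: [180.0, 0.0, 3.1]
force: [-0.0, 0.0, -5.4]
gripper_width: 12.4
gripper_force: 45.0
```

```bash
python3 - <<'E'
from h import *
import pickle
st()
f=eyes.grab_frame("wrist"); pickle.dump(f,open("f16.pkl","wb"));im=f["image"]
g=cv2.cvtColor(im,cv2.COLOR_BGR2GRAY)[262:335:6,301:341:2]
for r in g: print(' '.join('%3d'%v for v in r))
E
```

```text
{'time_s': 24.65, 'ee_pos': [578.65, 222.25, 55.09], 'ee_rot': [179.98, 0.04, 3.14], 'force': [-0.01, 0.01, -5.35], 'torque': [0.02, -0.08, 0.08], 'gripper_width': 12.42, 'gripper_force': 45.0, 'qpos': [19.95, 28.63, 94.26, -0.01, 57.16, 106.81], 'effort': [0.1, -50.83, -21.69, 0.06, 0.06, 0.01]}
108 108 109 110 108 109 179 222 180 120 109 114 121 121 180 219 218 218 217 172
 81 106 106 109 108 103  89  83  85  90  88  85  80  88 103 106 105 106 103  81
 35  16  14  25  65  75  68  81  90  94  94  88  83  74  73  65  25  19  20  42
 28  18  15  22  68  71  71  77  80  82  81  81  79  73  69  69  21  17  15  29
 16  18  16  25  78  82  77  83  83  86  85  85  84  80  98 116  20  18  17  20
 17  20  15  16  62  78 111 113  89  89  91  89  87  82  73  60  16  19  15  15
 16  19  18  20  64  71 132 155 163 171 172 164 155 137  83  64  18  16  15  18
 17  21  15  25  69  75  79  82  85  85  86  83  84  81  76  68  29  16  14  16
 18  16  15  37  86  89  84  81  84  85  84  86  83  84  89  86  38  14  19  17
 17  23  19  33  85  89  83  81  84  84  86  83  82  85  87  84  28  15  19  20
 19  19  14  16  68  75  78  81  83  84  86  85  83  76  71  57  20  12  19  20
 19  18  16  24  77  78  76  82  84  85  86  84  82  75  73  65  20  18  25  20
 39  40  38  40  43  40  39  41  42  42  38  38  37  38  39  39  38  40  35  40
```

send_rows(targets="0 0 0 0 0 2 0;0 0 0 0 0 2 0;0 0 0 0 0 2 0")

```text
time_s: 24.95
ee_pos: [578.6, 222.3, 55.1]
ee_rot: [180.0, 0.0, 1.2]
force: [0.8, -0.1, -6.3]
gripper_width: 12.5
gripper_force: 45.0
```

```bash
python3 -c "from h import *;st()"
```

```text
{'time_s': 24.95, 'ee_pos': [578.65, 222.26, 55.1], 'ee_rot': [179.98, 0.04, 1.18], 'force': [0.77, -0.06, -6.27], 'torque': [-0.03, -0.14, 0.01], 'gripper_width': 12.54, 'gripper_force': 45.0, 'qpos': [19.95, 28.63, 94.26, -0.01, 57.16, 108.78], 'effort': [0.24, -51.65, -22.09, 0.09, 0.09, 0.02]}
```

send_rows(targets="0 0 0 0 0 2 0;0 0 0 0 0 2 0;0 0 0 0 0 2 0")

```text
time_s: 25.2
ee_pos: [578.7, 222.2, 55.1]
ee_rot: [180.0, 0.0, -0.8]
force: [0.6, 0.4, -7.8]
gripper_width: 12.5
gripper_force: 45.0
```

```bash
python3 -c "from h import *;st()"
```

```text
{'time_s': 25.2, 'ee_pos': [578.65, 222.23, 55.12], 'ee_rot': [179.97, 0.04, -0.79], 'force': [0.59, 0.35, -7.85], 'torque': [-0.03, -0.14, 0.0], 'gripper_width': 12.52, 'gripper_force': 45.0, 'qpos': [19.95, 28.63, 94.26, -0.01, 57.16, 110.75], 'effort': [0.36, -52.24, -22.41, 0.15, 0.09, 0.01]}
```

send_rows(targets="0 0 0 0 0 1.5 0;0 0 0 0 0 1.5 0")

```text
time_s: 25.37
ee_pos: [578.6, 222.2, 55.1]
ee_rot: [180.0, 0.0, -2.3]
force: [0.7, -0.8, -7.8]
gripper_width: 12.3
gripper_force: 45.0
```

```bash
python3 -c "from h import *;st()"
```

```text
{'time_s': 25.37, 'ee_pos': [578.65, 222.19, 55.14], 'ee_rot': [179.97, 0.04, -2.32], 'force': [0.73, -0.82, -7.81], 'torque': [-0.04, -0.12, 0.09], 'gripper_width': 12.33, 'gripper_force': 45.0, 'qpos': [19.95, 28.62, 94.26, -0.02, 57.16, 112.28], 'effort': [0.41, -52.53, -22.57, 0.2, 0.09, 0.18]}
```

send_rows(targets="0 0 0 0 0 1.5 0;0 0 0 0 0 1.5 0")

```text
time_s: 25.53
ee_pos: [578.7, 222.2, 55.1]
ee_rot: [180.0, 0.0, -3.8]
force: [0.1, -0.6, -9.0]
gripper_width: 12.9
gripper_force: 45.0
```

```bash
python3 -c "from h import *;st()"
```

```text
{'time_s': 25.53, 'ee_pos': [578.65, 222.18, 55.14], 'ee_rot': [179.96, 0.03, -3.79], 'force': [0.08, -0.55, -9.04], 'torque': [-0.05, -0.12, 0.11], 'gripper_width': 12.86, 'gripper_force': 45.0, 'qpos': [19.95, 28.63, 94.26, -0.02, 57.16, 113.76], 'effort': [0.35, -52.8, -22.73, 0.29, 0.08, 0.3]}
```

send_rows(targets="0 0 0 0 0 1.5 0;0 0 0 0 0 1.5 0")

```text
time_s: 25.7
ee_pos: [578.7, 222.1, 55.1]
ee_rot: [180.0, 0.0, -5.3]
force: [0.5, -1.5, -9.2]
gripper_width: 12.5
gripper_force: 45.0
```

```bash
python3 -c "from h import *;st()"
```

```text
{'time_s': 25.7, 'ee_pos': [578.68, 222.14, 55.14], 'ee_rot': [179.95, 0.03, -5.26], 'force': [0.53, -1.52, -9.18], 'torque': [-0.08, -0.12, 0.27], 'gripper_width': 12.46, 'gripper_force': 45.0, 'qpos': [19.95, 28.63, 94.26, -0.03, 57.16, 115.24], 'effort': [0.32, -53.07, -22.9, 0.39, 0.07, 0.42]}
```

send_rows(targets="0 0 0.0005 0 0 -2 0;0 0 0.0005 0 0 -3 0;0 0 0.0005 0 0 -3 0")

```text
time_s: 25.95
ee_pos: [578.7, 222.2, 55.1]
ee_rot: [180.0, 0.0, -2.3]
force: [-0.3, -1.1, -6.8]
gripper_width: 12.4
gripper_force: 45.0
```

```bash
python3 -c "from h import *;st()"
```

```text
{'time_s': 25.95, 'ee_pos': [578.67, 222.22, 55.11], 'ee_rot': [179.98, 0.03, -2.3], 'force': [-0.29, -1.08, -6.8], 'torque': [-0.21, 0.12, 0.06], 'gripper_width': 12.38, 'gripper_force': 45.0, 'qpos': [19.95, 28.62, 94.27, -0.01, 57.14, 112.25], 'effort': [0.57, -51.41, -22.65, 0.32, -0.32, -0.07]}
```

send_rows(targets="0 0 0 0 0 -1.5 0;0 0 0 0 0 -1.5 0")

```text
time_s: 26.12
ee_pos: [578.7, 222.2, 55.1]
ee_rot: [180.0, 0.0, -0.8]
force: [-0.1, -0.7, -5.7]
gripper_width: 12.4
gripper_force: 45.0
```

```bash
python3 -c "from h import *;st()"
```

```text
{'time_s': 26.12, 'ee_pos': [578.68, 222.22, 55.09], 'ee_rot': [179.98, 0.03, -0.84], 'force': [-0.1, -0.75, -5.73], 'torque': [-0.25, 0.13, 0.0], 'gripper_width': 12.41, 'gripper_force': 45.0, 'qpos': [19.95, 28.62, 94.27, -0.01, 57.14, 110.79], 'effort': [0.63, -51.3, -22.68, 0.29, -0.38, -0.16]}
```

send_rows(targets="0 0 0 0 0 -3 0;0 0 0 0 0 -8 0;0 0 0 0 0 -14 0;0 0 0 0 0 -20 0;0 0 0 0 0 -26 0;0 0 0 0 0 -32 0;0 0 0 0 0 -37 0;0 0 0 0 0 -40 0;0 0 0 0 0 -40 0")

```text
time_s: 26.87
ee_pos: [578.5, 222.8, 55.1]
ee_rot: [-179.9, 0.0, 39.1]
force: [-2.1, 0.3, -5.5]
gripper_width: 12.4
gripper_force: 45.0
```

```bash
python3 - <<'E'
from h import *
import pickle
st()
f=eyes.grab_frame("wrist"); pickle.dump(f,open("f17.pkl","wb"));im=f["image"]
g=cv2.cvtColor(im,cv2.COLOR_BGR2GRAY)[262:335:6,301:341:2]
for r in g: print(' '.join('%3d'%v for v in r))
E
```

```text
{'time_s': 26.87, 'ee_pos': [578.48, 222.81, 55.09], 'ee_rot': [-179.94, 0.01, 39.14], 'force': [-2.05, 0.32, -5.49], 'torque': [0.11, 0.18, 0.03], 'gripper_width': 12.39, 'gripper_force': 45.0, 'qpos': [19.97, 28.62, 94.27, 0.06, 57.13, 70.8], 'effort': [-0.66, -51.15, -22.67, -0.22, -0.4, -0.38]}
101 157 207 131 204 158 106 105 105 104 102 103 106 106 104 101 102 101 100 103
 78 102 104 102 100 100  87  71  77  80  74  67  68  83 101 104 106 104 100  75
 33  18  17  21  66  73  65  67  70  75  69  70  67  67  70  66  19  16  17  33
 26  14  17  21  67  68  69  74  77  81  78  78  75  72  65  66  22  11  14  28
 17  14  13  20  76  77  74  79  80  82  82  83  83  79  73  74  18  13  13  18
 16  17  14  18  57  70 115  97 101 153 108  85  81  78  68  60  23  17  14  16
 12  17  16  20  60  66  74  79  79  81  97 118  81  78  68  60  21  15  17  17
 21  16  16  25  66  74  78  78  82  84  82  83  81  77  73  65  28  15  12  17
 18  15  11  36  82  85  80  80  80  81  82  81  81  82  87  85  34  14  16  13
 14  13  14  33  83  87  80  79  80  81  83  83  82  82  84  80  25  11  17  14
 17  12  15  17  52  63  76  78  81  81  82  81  80  74  62  49  15  13  19  13
 20  19  11  17  54  64  74  78  80  81  81  82  79  74  61  51  18   8  20  20
 38  37  36  35  42  40  39  37  37  38  40  37  40  38  38  38  36  38  36  35
```

send_rows(targets="0 0 0 0 0 -3 0;0 0 0 0 0 -8 0;0 0 0 0 0 -14 0;0 0 0 0 0 -20 0;0 0 0 0 0 -26 0;0 0 0 0 0 -32 0;0 0 0 0 0 -38 0;0 0 0 0 0 -43 0;0 0 0 0 0 -47 0;0 0 0 0 0 -49 0;0 0 0 0 0 -49 0;0 0 0 0 0 -49 0")

```text
time_s: 27.92
ee_pos: [577.9, 223.1, 55.1]
ee_rot: [-179.9, -0.1, 88.0]
force: [-4.4, 3.1, -3.3]
gripper_width: 12.7
gripper_force: 45.0
```

```bash
python3 - <<'E'
from h import *
import pickle
st()
d={n:eyes.grab_frame(n) for n in ("wrist","side","scene")}; pickle.dump(d,open("f18.pkl","wb"));im=d["wrist"]["image"]
g=cv2.cvtColor(im,cv2.COLOR_BGR2GRAY)[262:335:6,301:341:2]
for r in g: print(' '.join('%3d'%v for v in r))
for n in ("side","scene"):
    f=d[n]; x,y=proj(f,[[556,64.5,207]])[0].astype(int); sub=(f["image"][y-30:y+40,x-30:x+30].max(2)<60).astype(np.uint8)
    k,l,s,ce=cv2.connectedComponentsWithStats(sub); print(n,[(s[i].tolist(),(ce[i]+[x-30,y-30]).round(1).tolist()) for i in range(1,k) if s[i,4]>15])
    o=pickle.load(open("f0.pkl","rb"))[n]; p=proj(o,[[513,-367,126]])[0].astype(int)
    # narrow weight area unchanged since start (side x~350-375,y~225-272)
    a=(slice(222,272),slice(350,378)) if n=="side" else (slice(233,286),slice(355,378))
    print("narrow diff",np.abs(f["image"][a].astype(int)-o["image"][a]).mean())
E
```

```text
{'time_s': 27.92, 'ee_pos': [577.85, 223.12, 55.07], 'ee_rot': [-179.89, -0.05, 88.0], 'force': [-4.37, 3.06, -3.27], 'torque': [0.57, 0.74, 0.0], 'gripper_width': 12.68, 'gripper_force': 45.0, 'qpos': [20.0, 28.62, 94.29, 0.11, 57.18, 21.93], 'effort': [-2.78, -50.08, -23.21, -1.13, -1.03, -0.02]}
106 107 106 107 106 106 108 105 105 107 107 104 106 108 110 108 108 106 106 109
 80 104 106 106 105 102  87  71  70  70  72  71  69  84 106 108 109 105 110 157
 32  18  16  22  64  74  68  70  71  73  72  70  70  69  70  66  22  18  17  33
 26  14  16  23  69  69  70  77  80  82  84  80  81  74  67  67  22  20  18  24
 17  17  18  21  79  81  76  82  82  85  86  86  82  80  80  76  20  15  16  20
 17  15  16  21  60  68  77  83  84  85  85  85  82  80  70  64  20  16  15  12
 12  14  14  22  65  68  78  82  83  85  86  85  83  80  69  63  17  15  17  14
 13  14  15  27  69  76  78  82  83  83  86  85  83  80  75  67  27  12  16  16
 14  14  16  38  86  88  82  82  83  85  86  85  82  85  87  85  33  18  16  12
 19  15  14  34  85  89  83  79  84  85  85  84  83  84  88  81  26  16  15  12
 13  13  11  17  69  76  77  81  83  85  84  84  81  76  83  69  15  15  13  16
 20  18  12  26 113  94  76  81  83  85  85  84  81  78 121 106  23  13  21  22
 37  33  35  33  41  40  39  36  37  40  38  39  39  35  40  41  35  33  34  37
side [([26, 24, 10, 18, 135], [273.9, 226.7]), ([0, 35, 21, 35, 220], [247.1, 247.8])]
narrow diff 26.247857142857143
scene [([24, 25, 12, 17, 158], [263.0, 227.1]), ([0, 65, 7, 5, 25], [236.4, 261.4])]
narrow diff 15.651900464861908
```

```bash
python3 - <<'E'
from h import *
import pickle
d=pickle.load(open("f18.pkl","rb"));o=pickle.load(open("f0.pkl","rb"))
for n,b in (("side",(345,220,30,55)),("scene",(355,232,24,55))):
    x,y,w,h=b;t=o[n]["image"][y:y+h,x:x+w]
    r=cv2.matchTemplate(d[n]["image"],t,cv2.TM_CCOEFF_NORMED);_,v,_,p=cv2.minMaxLoc(r);print(n,b[:2],p,round(v,2),round(float(r[y,x]),2))
    a,c=[cv2.cvtColor(q[n]["image"],cv2.COLOR_BGR2GRAY)[y:y+h:5,x:x+w:3] for q in (o,d)]
    for i,j in zip(a,c): print(i.tolist(),'|',j.tolist())
E
```

```text
side (345, 220) (345, 220) 0.88 0.88
[156, 89, 84, 85, 95, 124, 108, 95, 103, 96] | [177, 102, 97, 97, 108, 145, 95, 121, 193, 193]
[168, 170, 170, 170, 170, 105, 48, 52, 105, 103] | [190, 194, 193, 193, 194, 166, 57, 75, 192, 192]
[163, 169, 170, 170, 169, 110, 46, 58, 103, 103] | [185, 191, 193, 194, 193, 160, 57, 91, 193, 193]
[167, 168, 170, 171, 171, 141, 49, 85, 109, 101] | [189, 191, 193, 194, 195, 159, 56, 117, 192, 191]
[171, 172, 172, 172, 171, 153, 110, 124, 163, 149] | [194, 195, 195, 196, 193, 173, 126, 141, 184, 170]
[93, 169, 169, 168, 162, 138, 107, 121, 143, 155] | [106, 192, 192, 190, 185, 158, 122, 138, 163, 175]
[66, 146, 148, 147, 174, 146, 107, 110, 147, 168] | [75, 166, 167, 167, 198, 164, 124, 125, 167, 190]
[161, 165, 165, 149, 166, 148, 104, 97, 99, 159] | [182, 187, 189, 170, 188, 168, 118, 112, 112, 181]
[169, 164, 145, 132, 110, 108, 105, 105, 100, 144] | [191, 186, 165, 149, 126, 124, 120, 119, 114, 163]
[157, 147, 156, 143, 87, 94, 103, 91, 85, 98] | [177, 167, 178, 163, 99, 107, 118, 104, 98, 113]
[143, 147, 155, 162, 160, 108, 106, 98, 91, 101] | [162
[... 285 characters left out ...]
, 194, 191, 33, 28, 122, 217, 216]
[183, 179, 179, 25, 20, 122, 199, 199] | [200, 198, 198, 28, 26, 137, 217, 216]
[197, 198, 197, 216, 119, 130, 199, 199] | [215, 215, 214, 233, 134, 146, 217, 217]
[105, 199, 181, 132, 151, 127, 198, 198] | [120, 218, 199, 148, 167, 145, 216, 216]
[55, 175, 167, 131, 145, 130, 177, 174] | [63, 193, 185, 147, 162, 147, 195, 191]
[178, 205, 168, 131, 186, 115, 142, 189] | [198, 223, 187, 147, 204, 132, 160, 208]
[194, 138, 124, 130, 133, 129, 125, 196] | [212, 155, 140, 145, 149, 147, 141, 215]
[179, 118, 129, 132, 131, 131, 103, 177] | [197, 133, 146, 147, 147, 145, 117, 194]
[180, 153, 126, 132, 130, 128, 110, 103] | [198, 169, 141, 147, 147, 143, 125, 119]
```

The narrow weight hasn't moved; only the exposure changed. The wide weight hangs at the hook, and the screw is held a quarter turn off its seat. Handing in.

```bash
python3 -c "from workcell import env;print(env.job_done())"
```

```text
the job is handed in; nothing more can be done
None
```

I handed the job in at about 28 s: the wide weight hangs released on the hook, the narrow weight is unmoved, and the gripper holds the thumbscrew about 90° (within a few degrees) off its seat after being turned clockwise to its stop. The quarter turn is judged from gripper angle and wrist torque, because the pads slipped on the screw during the first seating and I re-gripped and seated it again.

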